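# Weigh a stores canister and stow it snug

## Robot

A 6-joint arm with a two-finger parallel gripper is mounted at the origin on the work surface. World frame = base frame: x ahead of the robot, y to its left, z up, the work surface at z = 0. Lengths are in m, angles in rad, forces in N, time in s.
With the tool pointing down it reaches from about 0.3 to 0.85 m from the base axis. Payload 4.2 kg.
Tool frame: the origin (TCP) lies at the centre of the arm's flange, where the gripper is bolted on; the fingertips stand 191 mm ahead of it and the grasp point (between the pads) lies 172 mm ahead of it; z points along the fingers, y is the line along which they close (so a half turn about z gives the same grasp; the last joint's range is limited). The gripper opens to 91 mm and grips with 3 to 60 N. Pads are 32 mm wide; open, the fingers measure 118 mm over their backs; the gripper's body (76 mm by 178 mm) begins 60 mm behind the grasp point.
Start: joints at [-1.217, 0.32, 1.565, -0, 1.257, -0.02], TCP at [0.21, -0.535, 0.405] pointing down, gripper open.
Joint ranges: [-3.11, 3.11], [-0.84, 2.01], [0.21, 2.61], [-1.34, 4.49], [0.05, 2.63], [-2.56, 2.56]. Speed limits (rad/s): [2.57, 2.57, 3.14, 3.14, 3.14, 3.14].

## Interface

Orientations are given as a rotation vector (axis times angle).
In Python, from bench import monitor, grab_frame, calibration, finish_job gives the robot as it stands.
- The arm moves only by the shell command python3 -m jog 'ROWS'. ROWS is a JSON object of lists of equal length, an entry for each row: "delta_pos": the shift along the tool's x, y, z in mm, a list of three; "dr": the turn, a rotation vector about the tool's x, y, z in degrees, a list of three; "claw": the closure in counts, from 0 (fully open) to 255 (shut). In form: {"delta_pos": [[x, y, z], ...], "dr": [[wx, wy, wz], ...], "claw": [claw, ...]}. A call has 1 to 5 rows; each row shifts and turns the commanded pose from where the row before left it, along the tool's axes as they then stand; what a row does not reach is not made up. A row lasts 1/10 s, in which the tool goes at most 50 mm and 8.59 degrees, less where a joint would pass 70% of its speed; a pose out of reach is approached as far as the arm can. A call with a gripper value outside its range is refused whole. The fingers move at their own pace and stop on an object; the grip force is fixed at half the most. Time passes only in rows, so rows that do not move let the fingers close. It gives the time, the measured TCP pose, the force, the opening and the grip force at its end, in the units of the state.
- monitor.sense(): the state, without advancing time (a new reading comes with each control period).
- grab_frame(name): name is "side" or "top"; returns (picture, depth): 384x512x3 uint8, red, green, blue; 384x512 float32, m along the optical axis (not along the pixel's ray), 0 where there is no reading.
- calibration(name): a dict with "fx", "fy", "cx", "cy" (pixels), "k1" (the pictures are not rectified: a ray, as slopes to the right and down, at radius r is drawn at 1 + k1 r^2 times it, then the intrinsics apply), "extrinsics" (4x4, takes a point from world to camera coordinates). Camera axes: x right, y down, z forward; pixel columns grow to the right and rows downward; lengths in m; the calibration is good to about 2 mm. A picture is of the moment at which its call begins. calibration takes no time and is no camera call.
- finish_job(): hands the job in; it is judged then, once.
The state is a dict: "clock": time; "qpos": joint angles; "dq": joint speeds; "joint_efforts": joint torques, N m; "tcp_pos": TCP position; "tcp_rot": TCP orientation; "wrist_force": force on the tool from outside, world axes, zero at the start; "ft_torque": the same for the moment, N m; "finger_gap": opening from 0.0 (shut) to 1.0 (fully open); "grasp_force": force on a finger pad.
Only numpy, scipy, OpenCV 4.12 (cv2) and the standard library are available. Lean on these libraries where they do the work, as an engineer would, in place of code of your own. Each camera call takes 0.05 s, during which the arm holds its last target. There are 200 camera calls.

## Task

Check-weigh the canister with the orange lid: hang it by its handle on the hook of the red dial scale, let go, and leave it hanging until the needle and the canister have been still for a good second. Then lift it off the hook, set it down (do not drop it) upright in the wooden rack, facing the same way as the two canisters already there, between them and the sliding stop, and slide the stop up until all three sit snug against the end wall. Keep the canister upright throughout, and do not disturb the other things on the counter.

Things in the scene. Friction and masses are not known exactly. Their poses are not given: they have to be found in the camera images.
- can_mid (a point): Centre, half-way up, of the canister to weigh: flat-sided, white, orange lid; 110 mm long (own x), 50 mm thick (own y), own z up, 0.26 to 0.42 kg. Its box body reaches from 87.5 mm below this point to 37.5 mm above it (lid top). Stands on the counter, long axis turned 0.55 to 1.25 rad clockwise from world x, its place swapped at random with the green bottle's. Both ends are alike.
- can_strap (a point): Where the hook must bear: middle of the underside of that canister's fixed steel strap handle, 82.5 mm above can_mid on the same axis. The strap is 16 mm wide (own y), 5 mm thick, straight from x = -26 to +26 mm; its legs slope down to the lid at x = +-40 mm. The free window under the strap is 45 mm high.
- hook_seat (a point): Middle of the flat upper face of the hook's seat, 300 mm above the counter when unloaded; it sinks under load. Axes of the scale: z up, x level towards the post (off to the robot's right). The hook is a J of flat steel 12 mm wide (own x), 4 mm thick, in its own y-z plane; the seat is flat for 24 mm along y. A canister hangs with its long axis along own x, the strap across the seat.
- hook_tip (a point): Top of the hook's upturned tip, 20 mm above the seat and 22 mm from its middle towards own -y. The mouth opens to own -y: 33 mm high from the tip up to the foot of the pull rod. The shank rises on the +y side (20 mm from the middle) and leans back to the pull rod on the centre line.
- dial (a point): Centre of the red drum-shaped dial housing, straight above the hook: 160 mm diameter, 70 mm deep along own x (axes as the hook's, fixed), underside 95 mm above the unloaded seat, so a gripper coming straight down has no room. Overhead arm above it; the post (32 mm square) stands 190 mm behind the hook along own +x on a 160 x 200 mm base plate.
- hook (a joint): Extension of the scale's spring in m, 0 unloaded, growing downwards; 130 N/m after about 0.4 N of preload. With the canister hanging it reads about 0.015 to 0.03, and the hook comes up again by as much as it is lifted off. Bouncing and swinging die out within a second or two.
- rack: Wooden stowage rack fixed on the counter; origin under the middle of its tray, z up. The row runs along own y; tray floor 6 mm above the counter; end wall's inner face at y = -160 mm (110 mm high). Side rails at x = +-71 mm (10 mm thick, tops at 37 mm) leave 132 mm for the canisters, which stand with their long axis along own x.
- stop (a joint): Travel in m of the sliding end stop, an upright aluminium plate across the row, 124 mm wide, its top 120 mm above the counter. At value v its inner face is at y = 0.100 - v in the rack's frame, so it grows towards the end wall (own -y). Starts at 0 to 0.02; slides with about 2 N and stays where it is left. Reads 0.110 with three canisters snug in the row.
- stop_knob (a point): Grip of the sliding stop: an upright black cylinder, 22 mm diameter, standing on the stop's foot outside the plate; its top is 24 mm above this point, the foot 46 mm below. Its axis is 40 mm from the plate's outer face. Axes as the rack's.
- can_a_mid (a point): Centre, half-way up (87.5 mm above its underside), of the first canister already in the rack, next to the end wall: same shape and size as the orange one, grey lid.
- can_b_mid (a point): The same for the second canister already in the rack, green lid, beside the first; there may be gaps of a few mm.
- bottle: Green glass bottle with a twist cap, 66 mm diameter, 170 mm tall, standing on the counter; origin under its centre. Leave alone.
- funnel: Steel funnel standing mouth down, 104 mm diameter, 115 mm tall; origin under its centre. Leave alone.
- mug: Blue mug with a side handle, 80 mm diameter, 90 mm tall; origin under its centre. Leave alone.
- spatula: Wooden spatula lying on the counter, 260 mm long; origin at its middle, on the counter. Leave alone.

How it is judged:
On the way, in this order (a step that is already met when the one before it is completed fails the run):
1. The orange-lidded canister hangs by its handle from the scale hook alone, let go, and both it and the scale have been still for a second (distance between can_strap and hook_seat below 0.018 m and contact force between can and hook above 1 N and contact force between can and the fingers below 0.05 N and contact force between can and the arm below 0.05 N and value of joint hook above 0.012 m and velocity of joint hook between -0.006 and 0.006 m/s and linear speed of can below 0.02 m/s and angular speed of can below 0.2 rad/s), for 1 s.
2. The canister is lifted clear of the hook and the scale is back at zero (distance between can_strap and hook_seat above 0.05 m and contact force between can and hook below 0.05 N and value of joint hook below 0.004 m), for 0.1 s.
3. The canister stands upright in the rack between the other two and the stop, let go (z of can_mid in the frame of rack below 0.098 m and x of can_mid in the frame of rack between -0.02 and 0.02 m and y of can_mid in the frame of rack between -0.045 and 0.09 m and angle between can_mid's own z axis and vertical below 0.08 rad and contact force between can and the fingers below 0.05 N), for 0.2 s.
At the end, for the whole second after the job is handed in: All three canisters stand upright (within 0.06 rad) on the rack's tray, squarely in the row, at rest, in the order grey, green, orange from the end wall; the stop is pushed up so that at most 5 mm of slack is left in the whole row (stop at 0.105 or more); the scale hangs empty at zero (value of joint stop above 0.105 m and y of can_mid in the frame of rack between -0.042 and -0.028 m and x of can_mid in the frame of rack between -0.02 and 0.02 m and z of can_mid in the frame of rack below 0.098 m and angle between the x axis of can_mid and the x axis of rack, either way round below 0.1 rad and angle between each of can_mid, can_a_mid, can_b_mid's own z axis and vertical below 0.06 rad and y of can_b_mid in the frame of rack below -0.079 m and y of can_a_mid in the frame of rack below -0.13 m and value of joint hook below 0.004 m and linear speed of can below 0.01 m/s); the robot touches nothing.
It fails at once if the canister is dropped or flung (faster than 0.6 m/s while not held) (linear speed of can above 0.6 m/s and contact force between can and the fingers below 0.05 N).
It fails at once if the canister is tipped by more than 0.7 rad (angle between can_mid's own z axis and vertical above 0.7 rad).
It fails at once if the bottle, funnel, mug or spatula is shifted by more than 30 mm (distance of any of bottle, funnel, mug, spatula from where it was at the start of the episode above 0.03 m).
It fails at once if a canister already in the rack is lifted or knocked over (z of any of can_a_mid, can_b_mid in the frame of rack above 0.125 m or angle between any of can_a_mid, can_b_mid's own z axis and vertical above 0.5 rad).
It also fails if it takes over 69 s, if anything falls off the work surface, if the arm or the gripper's body presses on something with over 40 N, if the wrist force passes 120 N, or if a joint passes its speed limit or range.

## Working session

There is one attempt and no reset: what is moved stays moved. The work goes in short steps, Python scripts to look and compute and a shell command to move; the robot and the scene stay as the last step left them, time stands still between calls to the robot, and variables do not carry over. Pictures are saved under pics/ and viewed, at most 10 in all, crops included, and the job is handed in when it is done.

```bash
mkdir -p pics; ls
cat > h.py <<'E'
import numpy as np, cv2
from bench import monitor, grab_frame, calibration
from scipy.spatial.transform import Rotation as R
def cloud(name, d):
    c=calibration(name); h,w=d.shape
    u,v=np.meshgrid(np.arange(w),np.arange(h))
    K=np.array([[c['fx'],0,c['cx']],[0,c['fy'],c['cy']],[0,0,1.]])
    p=cv2.undistortPoints(np.stack([u,v],-1).reshape(-1,1,2).astype(np.float64),K,np.array([c['k1'],0,0,0.])).reshape(h,w,2)
    P=np.dstack([p*d[...,None],d])
    T=np.linalg.inv(np.array(c['extrinsics']))
    W=P@T[:3,:3].T+T[:3,3]; W[d<=0]=np.nan
    return W
def look(name,fn=None):
    im,d=grab_frame(name)
    if fn: cv2.imwrite('pics/'+fn,im[...,::-1])
    return im,cloud(name,d)
E
python3 - <<'E'
from h import *
for n in('top','side'):
    im,W=look(n,n+'0.png'); np.savez('/tmp/'+n,im=im,W=W)
    c=calibration(n);T=np.linalg.inv(np.array(c['extrinsics']));print(n,T.round(3).tolist(),c['fx'],c['k1'])
s=monitor.sense();print(s)
E
```

```text
pics
top [[0.009, -0.978, 0.21, 0.275], [-1.0, -0.009, 0.002, -0.066], [0.0, -0.21, -0.978, 1.565], [0.0, 0.0, 0.0, 1.0]] 413.8132810684533 -0.032543804564097716
side [[1.0, -0.012, 0.022, 0.539], [-0.024, -0.739, 0.673, -0.92], [0.008, -0.674, -0.739, 1.233], [0.0, 0.0, 0.0, 1.0]] 405.2614338541126 -0.05200345662478857
{'clock': 0.1, 'qpos': array([-1.21704885e+00,  3.20218624e-01,  1.56554181e+00,  7.03216293e-06,
        1.25741428e+00, -2.00134839e-02]), 'dq': array([-4.79978651e-05, -3.18541493e-03, -2.40726566e-03,  9.99361821e-04,
        2.26896418e-03, -9.26531538e-04]), 'joint_efforts': array([-7.03953701e-04, -4.13332701e+01, -2.32510078e+01,  7.28388224e-02,
        4.22111875e-02, -3.91728361e-05]), 'tcp_pos': array([ 0.20988582, -0.53516331,  0.4040154 ]), 'tcp_rot': array([-3.08535974e+00, -5.83397533e-01,  4.02199218e-04]), 'wrist_force': array([-0.1437014 , -0.34855718, -0.3905549 ]), 'ft_torque': array([0.02457215, 0.03036823, 0.02371609]), 'grasp_force': 0.0, 'finger_gap': 1.003979246698635}
```

View pics/top0.png

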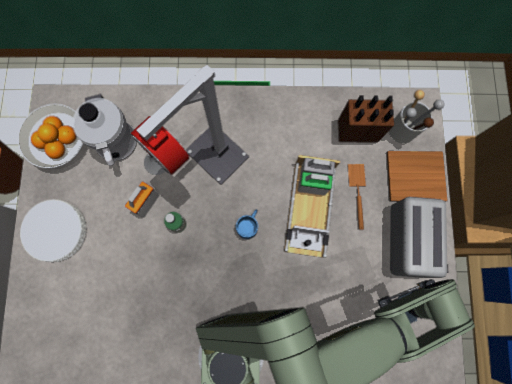

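View pics/side0.png

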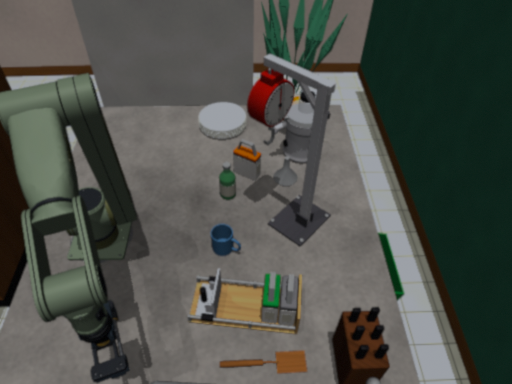

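Top: orange canister at (138,197), bottle (174,221), red dial (160,145), base plate (219,153), rack (313,205) with stop near (306,240). Side: hook near (275,135) beneath the dial, funnel (287,172) near the canister.

```bash
cat >> h.py <<'E'
def hsv(im): return cv2.cvtColor(im,cv2.COLOR_RGB2HSV)
def m(im,W,lo,hi,x=(-1,2),y=(-1.5,1.5),z=(-1,2)):
    k=cv2.inRange(hsv(im),lo,hi)>0
    for i,r in enumerate((x,y,z)): k&=(W[...,i]>r[0])&(W[...,i]<r[1])
    return k
def rect(P): 
    r=cv2.minAreaRect((P[:,:2]*1000).astype(np.float32)); b=cv2.boxPoints(r)
    e=b[1]-b[0],b[2]-b[1]; l=max(e,key=np.linalg.norm)
    return np.round(r[0],1),np.round(r[1],1),round(float((np.degrees(np.arctan2(l[1],l[0]))+90)%180-90),1)
E
python3 - <<'E'
from h import *
for n in('top','side'):
    f=np.load('/tmp/'+n+'.npz');im,W=f['im'],f['W']
    print('==',n)
    def rep(l,k):
        P=W[k]; print(l,len(P),P.min(0).round(3) if len(P) else'',np.median(P,0).round(4) if len(P) else '',P.max(0).round(3) if len(P) else'',rect(P) if len(P)>5 else '')
    rep('lid',m(im,W,(5,150,120),(20,255,255),x=(.2,.6),y=(.15,.5),z=(.1,.16)))
    rep('red',m(im,W,(0,150,60),(4,255,255),z=(.3,.65))|m(im,W,(172,150,60),(180,255,255),z=(.3,.65)))
    rep('bottle',m(im,W,(45,80,20),(90,255,255),x=(.2,.6),y=(.05,.45),z=(.02,.25)))
    rep('greenlid',m(im,W,(45,150,60),(75,255,255),x=(.2,.8),y=(-.5,-.1),z=(.1,.25)))
    rep('mug',m(im,W,(95,120,40),(120,255,255),x=(.2,.7),y=(-.2,.2)))
    rep('tray',m(im,W,(15,80,90),(35,255,255),x=(.2,.8),y=(-.5,-.1),z=(-.01,.02)))
    rep('rails',m(im,W,(15,80,90),(35,255,255),x=(.1,.8),y=(-.5,-.1),z=(.028,.05)))
    rep('wall',m(im,W,(15,80,90),(35,255,255),x=(.1,.8),y=(-.5,-.1),z=(.1,.12)))
    rep('knob',m(im,W,(0,0,0),(180,255,50),x=(.1,.5),y=(-.4,-.1),z=(.03,.12)))
    rep('plate',m(im,W,(0,0,0),(180,60,90),x=(.4,.8),y=(-.1,.25),z=(.004,.03)))
    rep('post',m(im,W,(0,0,60),(180,60,255),x=(.45,.8),y=(-.1,.25),z=(.1,.45)))
    rep('stopplate',m(im,W,(0,0,100),(180,60,255),x=(.15,.5),y=(-.5,-.1),z=(.112,.13)))
E
python3 -c "
import cv2
a=cv2.imread('pics/side0.png');b=cv2.imread('pics/top0.png')
cv2.imwrite('pics/c.png',cv2.hconcat([cv2.resize(a[60:220,200:350],(375,400),interpolation=2),cv2.resize(b[80:240,90:240],(375,400),interpolation=2)]))"
```

```text
== top
lid 266 [0.497 0.283 0.116] [0.5454 0.3242 0.1239] [0.599 0.375 0.132] (array([552.3, 329.2]), array([ 49.4, 107.5]), -30.8)
red 1069 [0.552 0.104 0.478] [0.6004 0.1521 0.5399] [0.695 0.255 0.601] (array([625.6, 178.6]), array([150.7,  67.4]), 46.8)
bottle 160 [0.441 0.177 0.097] [0.4611 0.1946 0.1173] [0.503 0.233 0.143] (array([469.5, 201.5]), array([52.5, 59.5]), -27.5)
greenlid 238 [ 0.59  -0.357  0.109] [ 0.6081 -0.2978  0.1302] [ 0.653 -0.248  0.154] (array([ 620.9, -303.8]), array([107. ,  54.4]), 82.5)
mug 382 [ 0.418 -0.091 -0.004] [ 0.4668 -0.0565  0.0061] [ 0.518 -0.015  0.095] (array([461.1, -65. ]), array([78.3, 96.1]), -62.2)
tray 1381 [ 0.357 -0.499 -0.006] [ 0.5231 -0.2929  0.0056] [ 0.751 -0.211  0.02 ] (array([ 545.7, -346.1]), array([236. , 387.2]), -11.0)
rails 3 [ 0.474 -0.356  0.031] [ 0.508  -0.3513  0.0319] [ 0.631 -0.248  0.042] 
wall 58 [ 0.691 -0.392  0.103] [ 0.708  -0.3018  0.1099] [ 0.718 -0.242  0.116] (array([ 705.1, -317.1]), array([150.5,  10.4]), 82.8)
knob 79 [ 0.393 -0.352  0.034] [ 0.4211 -0.2684  0.0421] [ 0.453 -0.201  0.088] (array([ 41
[... 1207 characters left out ...]
.1, 384.1]), -26.6)
rails 0    
wall 151 [ 0.692 -0.392  0.102] [ 0.7045 -0.3214  0.1113] [ 0.719 -0.242  0.116] (array([ 705.7, -317. ]), array([151.6,  10. ]), 82.5)
knob 170 [ 0.398 -0.359  0.03 ] [ 0.4163 -0.2887  0.0436] [ 0.455 -0.202  0.095] (array([ 424.2, -280. ]), array([155.9,  52.8]), 82.0)
plate 1195 [ 0.416 -0.095  0.004] [0.7198 0.0399 0.0117] [0.8   0.249 0.03 ] (array([601.6,  81.6]), array([387.8, 332.6]), 3.9)
post 1259 [0.457 0.028 0.101] [0.7577 0.0463 0.3217] [0.79  0.225 0.45 ] (array([643. , 169.7]), array([132.7, 369.1]), -28.4)
stopplate 107 [ 0.436 -0.341  0.113] [ 0.4464 -0.2828  0.1209] [ 0.458 -0.218  0.126] (array([ 446.4, -279.5]), array([123.8,   8.7]), 81.7)
```

View pics/c.png

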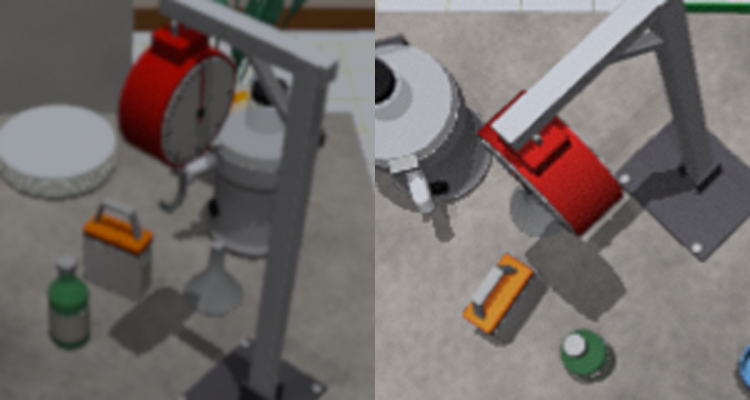

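Run:
```python
from h import *
f=np.load('/tmp/side.npz');S=f['W'];si=f['im'];g=np.load('/tmp/top.npz');T=g['W']
for p in[(287,183),(287,172),(285,160),(222,120),(245,130),(235,105)]:print('side',p,S[p[1],p[0]].round(3))
for p in[(155,163),(150,168),(52,230),(52,205),(80,232)]:print('top',p,T[p[1],p[0]].round(3))
# hook region in side view: points within 6cm of estimated hook axis, z .28-.39
for n,W in(('side',S),('top',T)):
    k=(np.hypot(W[...,0]-.626,W[...,1]-.174)<.06)&(W[...,2]>.285)&(W[...,2]<.39)
    v,u=np.nonzero(k)
    for a,b in list(zip(v,u)): print(n,b,a,(W[a,b]*1000).round().tolist())
P=S[(S[...,2]>.12)&(S[...,2]<.40)&(S[...,0]>.7)&(S[...,0]<.82)&(abs(S[...,1]-.05)<.1)];print('post',rect(P))
P=T[(T[...,2]>.12)&(T[...,2]<.40)&(T[...,0]>.7)&(T[...,0]<.82)&(abs(T[...,1]-.05)<.1)];print('post',rect(P))
P=T[m(g['im'],T,(0,0,0),(180,80,95),x=(.6,.9),y=(-.1,.2),z=(.006,.018))];print('base',rect(P))
# dial: project on axis -43 deg, front/back face and y extents
for n,W,im in(('side',S,si),('top',T,g['im'])):
    k=(np.hypot(W[...,0]-.626,W[...,1]-.174)<.12)&(W[...,2]>.36)&(W[...,2]<.55)
    P=W[k]; print('dial',n,len(P),P[:,2].min(),rect(P))
for n,q,W in(('side',si,S),('top',g['im'],T)):
    P=W[m(q,W,(5,150,80),(20,255,255),x=(.4,.7),y=(.2,.5),z=(.11,.14))];print('lid',rect(P))
    k=(np.hypot(W[...,0]-.553,W[...,1]-.329)<.05)&(W[...,2]>.155)&(W[...,2]<.19);print('strap',W[k].mean(0),rect(W[k]))
```

```text
side (287, 183) [0.721 0.255 0.016]
side (287, 172) [0.721 0.286 0.051]
side (285, 160) [0.709 0.296 0.11 ]
side (222, 120) [0.44  0.645 0.05 ]
side (245, 130) [0.549 0.63  0.   ]
side (235, 105) [0.501 0.755 0.058]
top (155, 163) [0.698 0.295 0.051]
top (150, 168) [0.686 0.32  0.023]
top (52, 230) [0.439 0.664 0.049]
top (52, 205) [0.532 0.672 0.052]
top (80, 232) [0.432 0.553 0.062]
side 268 127 [625.0, 183.0, 368.0]
side 269 127 [628.0, 176.0, 374.0]
side 270 127 [632.0, 183.0, 368.0]
side 268 128 [625.0, 183.0, 364.0]
side 269 128 [628.0, 180.0, 366.0]
side 270 128 [631.0, 176.0, 369.0]
side 271 128 [636.0, 195.0, 354.0]
side 272 128 [640.0, 200.0, 350.0]
side 268 129 [625.0, 182.0, 360.0]
side 269 129 [628.0, 180.0, 362.0]
side 270 129 [632.0, 187.0, 356.0]
side 271 129 [636.0, 188.0, 355.0]
side 272 129 [640.0, 190.0, 354.0]
side 273 129 [643.0, 189.0, 354.0]
side 274 129 [647.0, 198.0, 347.0]
side 269 130 [628.0, 177.0, 360.0]
side 270 130 [632.0, 181.0, 357.0]
side 271 130 [636.0, 183.0, 355.0]
side 272 130 [640.0, 188.0, 351.0]
side 273 130 [643.0, 192.0, 348.0]
side 274 130
[... 2383 characters left out ...]
31.0, 176.0, 298.0]
side 267 145 [623.0, 169.0, 300.0]
post (array([767.7,  43.2]), array([45.2, 29.7]), 0.2)
post (array([755.9,  49.6]), array([23.6, 43.3]), -86.2)
base (array([707.7, 104.8]), array([199. , 275.1]), -43.0)
dial side 1655 0.3604229709261074 (array([630.6, 179.6]), array([163. ,  77.1]), 43.4)
dial top 1032 0.4120244793206296 (array([625.8, 179.3]), array([153.9,  79.2]), 47.0)
lid (array([554.5, 327.4]), array([ 55.1, 108.8]), -31.5)
strap [0.55657706 0.32720573 0.17054811] (array([556.5, 329.6]), array([24.4, 67.9]), -33.0)
lid (array([552.3, 328.7]), array([ 49.5, 107.9]), -31.3)
strap [0.55262335 0.32961977 0.17188048] (array([553.1, 329.8]), array([18.5, 66.8]), -32.6)
```

```bash
cat >> h.py <<'E'
def Rt(az,tilt,flip=0):
    "tool pointing at azimuth az, tilt deg below level; tool y level"
    a,t=np.radians([az,tilt]); z=np.array([np.cos(t)*np.cos(a),np.cos(t)*np.sin(a),-np.sin(t)])
    y=np.array([-np.sin(a),np.cos(a),0])*(-1 if flip else 1)
    return R.from_matrix(np.c_[np.cross(y,z),y,z])
def cur():
    s=monitor.sense(); return np.array(s['tcp_pos']),R.from_rotvec(s['tcp_rot']),s
def wrist(Rg,q1,f):
    e=(R.from_euler('ZY',[q1,f]).inv()*Rg).as_euler('ZYZ'); return e.round(2)
def plan(p1,R1,n,frm=None):
    p,Ro=frm if frm else cur()[:2]; w=(Ro.inv()*R1).as_rotvec()/n; st=(np.array(p1)-p)/n
    print('row: dist %.0f mm turn %.1f deg'%(1e3*np.linalg.norm(st),np.degrees(np.linalg.norm(w))))
    for i in range(n):
        Ri=Ro*R.from_rotvec(w*i); print((Ri.inv().apply(st)*1e3).round().astype(int).tolist(),np.degrees(w).round(1).tolist())
    return np.array(p1),R1
E
python3 - <<'E'
from h import *
p,Ro,s=cur(); q=s['qpos']; print(R.from_euler('ZYZYZ'[:3],[0,0,0]).magnitude(), (R.from_euler('ZY',[q[0],q[1]+q[2]])*R.from_euler('ZYZ',q[3:])*Ro.inv()).magnitude())
for f in(0,1):
  for az,tl,q1 in((-32,45,.92),(-43,45,.5),(-97.5,45,-.24)):
    for ff in(1.6,1.9,2.2): print(f,az,ff,wrist(Rt(az,tl,f),q1,ff))
print(Ro.as_matrix().round(2))
E
```

```text
0.0 1.5707963267948966
0 -32 1.6 [-0.78  1.48  1.53]
0 -32 1.9 [-0.83  1.28  1.75]
0 -32 2.2 [-0.92  1.08  1.99]
0 -43 1.6 [-0.76  1.33  1.36]
0 -43 1.9 [-0.84  1.12  1.59]
0 -43 2.2 [-0.99  0.93  1.87]
0 -97.5 1.6 [-0.78  1.47  1.51]
0 -97.5 1.9 [-0.83  1.26  1.73]
0 -97.5 2.2 [-0.93  1.07  1.99]
1 -32 1.6 [-0.78  1.48 -1.62]
1 -32 1.9 [-0.83  1.28 -1.4 ]
1 -32 2.2 [-0.92  1.08 -1.15]
1 -43 1.6 [-0.76  1.33 -1.78]
1 -43 1.9 [-0.84  1.12 -1.55]
1 -43 2.2 [-0.99  0.93 -1.27]
1 -97.5 1.6 [-0.78  1.47 -1.63]
1 -97.5 1.9 [-0.83  1.26 -1.41]
1 -97.5 2.2 [-0.93  1.07 -1.16]
[[ 0.93  0.37 -0.  ]
 [ 0.37 -0.93  0.  ]
 [ 0.   -0.   -1.  ]]
```

Run:
```python
from h import *
Rd=R.from_matrix([[0,1,0],[1,0,0],[0,0,-1]])
a=plan([.36,0,.42],Rd,15)
print('leg2'); b=plan([.35,.455,.33],Rt(-32,45),15,a)
```

```text
row: dist 37 mm turn 4.6 deg
[22, -30, -1] [-0.0, -0.0, -4.6]
[25, -28, -1] [-0.0, -0.0, -4.6]
[27, -26, -1] [-0.0, -0.0, -4.6]
[29, -23, -1] [-0.0, -0.0, -4.6]
[30, -21, -1] [-0.0, -0.0, -4.6]
[32, -19, -1] [-0.0, -0.0, -4.6]
[33, -16, -1] [-0.0, -0.0, -4.6]
[35, -13, -1] [-0.0, -0.0, -4.6]
[36, -10, -1] [-0.0, -0.0, -4.6]
[36, -8, -1] [-0.0, -0.0, -4.6]
[37, -5, -1] [-0.0, -0.0, -4.6]
[37, -2, -1] [-0.0, -0.0, -4.6]
[37, 1, -1] [-0.0, -0.0, -4.6]
[37, 4, -1] [-0.0, -0.0, -4.6]
[36, 7, -1] [-0.0, -0.0, -4.6]
leg2
row: dist 31 mm turn 4.8 deg
[30, -1, 6] [-1.5, -2.7, -3.7]
[31, 1, 5] [-1.5, -2.7, -3.7]
[31, 3, 3] [-1.5, -2.7, -3.7]
[30, 5, 2] [-1.5, -2.7, -3.7]
[30, 7, 0] [-1.5, -2.7, -3.7]
[30, 9, -1] [-1.5, -2.7, -3.7]
[29, 11, -2] [-1.5, -2.7, -3.7]
[28, 12, -3] [-1.5, -2.7, -3.7]
[27, 14, -4] [-1.5, -2.7, -3.7]
[26, 16, -5] [-1.5, -2.7, -3.7]
[25, 18, -6] [-1.5, -2.7, -3.7]
[23, 20, -6] [-1.5, -2.7, -3.7]
[22, 21, -7] [-1.5, -2.7, -3.7]
[20, 23, -7] [-1.5, -2.7, -3.7]
[18, 24, -7] [-1.5, -2.7, -3.7]
```

```bash
python3 -m jog '{"delta_pos":[[22,-30,-1],[25,-28,-1],[27,-26,-1],[29,-23,-1],[30,-21,-1]],"dr":[[0,0,-4.6],[0,0,-4.6],[0,0,-4.6],[0,0,-4.6],[0,0,-4.6]],"claw":[0,0,0,0,0]}'
python3 -m jog '{"delta_pos":[[32,-19,-1],[33,-16,-1],[35,-13,-1],[36,-10,-1],[36,-8,-1]],"dr":[[0,0,-4.6],[0,0,-4.6],[0,0,-4.6],[0,0,-4.6],[0,0,-4.6]],"claw":[0,0,0,0,0]}'
python3 -m jog '{"delta_pos":[[37,-5,-1],[37,-2,-1],[37,1,-1],[37,4,-1],[36,7,-1]],"dr":[[0,0,-4.6],[0,0,-4.6],[0,0,-4.6],[0,0,-4.6],[0,0,-4.6]],"claw":[0,0,0,0,0]}'
python3 -m jog '{"delta_pos":[[30,-1,6],[31,1,5],[31,3,3],[30,5,2],[30,7,0]],"dr":[[-1.5,-2.7,-3.7],[-1.5,-2.7,-3.7],[-1.5,-2.7,-3.7],[-1.5,-2.7,-3.7],[-1.5,-2.7,-3.7]],"claw":[0,0,0,0,0]}'
python3 -c "
from h import *
p,Ro,s=cur();q=s['qpos'];print(q.round(2),p);M=R.from_euler('ZY',[q[0],q[1]+q[2]])*R.from_euler('ZYZ',q[3:]+[0,0,np.pi/2]);print((M*Ro.inv()).magnitude())"
```

```text
clock: 0.6
tcp_pos: [0.2598, -0.3547, 0.4094]
tcp_rot: [-2.906, -1.191, -0.0]
wrist_force: [0.4, -0.2, 0.8]
finger_gap: 1.0
grasp_force: 0.0
clock: 1.1
tcp_pos: [0.3089, -0.1759, 0.4146]
tcp_rot: [-2.611, -1.747, -0.0]
wrist_force: [0.1, -0.4, 0.3]
finger_gap: 0.996
grasp_force: 0.0
clock: 1.6
tcp_pos: [0.3566, 0.0032, 0.4197]
tcp_rot: [2.209, 2.233, -0.0]
wrist_force: [0.7, -0.9, -1.0]
finger_gap: 0.999
grasp_force: 0.0
clock: 2.1
tcp_pos: [0.3515, 0.1544, 0.3895]
tcp_rot: [1.668, 2.347, -0.106]
wrist_force: [0.8, -0.4, -0.3]
finger_gap: 1.003
grasp_force: 0.0
[ 0.48  0.02  2.   -0.3   1.09  0.28] [0.35145336 0.15440052 0.38951469]
4.577566798522237e-16
```

```bash
python3 -m jog '{"delta_pos":[[30,9,-1],[29,11,-2],[28,12,-3],[27,14,-4],[26,16,-5]],"dr":[[-1.5,-2.7,-3.7],[-1.5,-2.7,-3.7],[-1.5,-2.7,-3.7],[-1.5,-2.7,-3.7],[-1.5,-2.7,-3.7]],"claw":[0,0,0,0,0]}'
python3 -m jog '{"delta_pos":[[25,18,-6],[23,20,-6],[22,21,-7],[20,23,-7],[18,24,-7]],"dr":[[-1.5,-2.7,-3.7],[-1.5,-2.7,-3.7],[-1.5,-2.7,-3.7],[-1.5,-2.7,-3.7],[-1.5,-2.7,-3.7]],"claw":[0,0,0,0,0]}'
python3 - <<'E'
from h import *
p,Ro,s=cur();print(s['qpos'].round(2))
Rg=Rt(-32,45);z=Rg.as_matrix()[:,2];az=np.radians(-32);u=np.array([np.cos(az),np.sin(az),0])
# recheck canister from both views
for n in('top','side'):
    im,W=look(n);k=m(im,W,(5,150,80),(20,255,255),x=(.4,.7),y=(.2,.45),z=(.11,.14));print(n,k.sum(),rect(W[k]) if k.sum()>5 else '')
mid=np.array([.5535,.3285,.0875]);G=mid-.033*u+[0,0,.01]
a=plan(G-.292*z,Rg,2);plan(G-.172*z,Rg,4,a)
E
```

```text
clock: 2.6
tcp_pos: [0.3458, 0.3063, 0.3606]
tcp_rot: [1.139, 2.363, -0.194]
wrist_force: [0.0, 0.6, -0.2]
finger_gap: 1.002
grasp_force: 0.0
clock: 3.1
tcp_pos: [0.3399, 0.4591, 0.3306]
tcp_rot: [0.632, 2.295, -0.265]
wrist_force: [0.7, -0.7, 0.3]
finger_gap: 0.997
grasp_force: 0.0
[ 1.09  0.41  1.74 -0.84  1.21  0.46]
top 295 (array([552.5, 329.2]), array([ 50.1, 107.4]), -32.3)
side 207 (array([553.6, 327.9]), array([ 53.8, 107.2]), -31.3)
row: dist 14 mm turn 0.7 deg
[5, 1, 13] [0.3, -0.3, 0.5]
[5, 1, 13] [0.3, -0.3, 0.5]
row: dist 30 mm turn 0.0 deg
[0, 0, 30] [0.0, 0.0, 0.0]
[0, 0, 30] [0.0, 0.0, 0.0]
[0, 0, 30] [0.0, 0.0, 0.0]
[0, 0, 30] [0.0, 0.0, 0.0]
```

```bash
python3 -m jog '{"delta_pos":[[5,1,13],[5,1,13],[0,0,30],[0,0,30]],"dr":[[0.3,-0.3,0.5],[0.3,-0.3,0.5],[0,0,0],[0,0,0]],"claw":[0,0,0,0]}'
python3 -m jog '{"delta_pos":[[0,0,20],[0,0,20],[0,0,20],[0,0,0]],"dr":[[0,0,0],[0,0,0],[0,0,0],[0,0,0]],"claw":[0,0,0,0]}'
python3 - <<'E'
from h import *
p,Ro,s=cur();G=p+.172*Ro.as_matrix()[:,2];print(p,G,s['wrist_force'])
im,W=look('side','s1.png');cv2.imwrite('pics/s1c.png',cv2.resize(im[80:230,150:350,::-1],(800,600)))
E
```

```text
clock: 3.6
tcp_pos: [0.3873, 0.4294, 0.2622]
tcp_rot: [0.661, 2.279, -0.271]
wrist_force: [-0.3, -0.0, -0.4]
finger_gap: 0.998
grasp_force: 0.0
clock: 4.0
tcp_pos: [0.4235, 0.4055, 0.2186]
tcp_rot: [0.663, 2.28, -0.278]
wrist_force: [0.2, 0.1, -0.1]
finger_gap: 1.001
grasp_force: 0.0
[0.42347806 0.40552529 0.21855857] [0.52582919 0.33991289 0.09688993] [ 0.24074823  0.10449362 -0.08512191]
```

View pics/s1c.png

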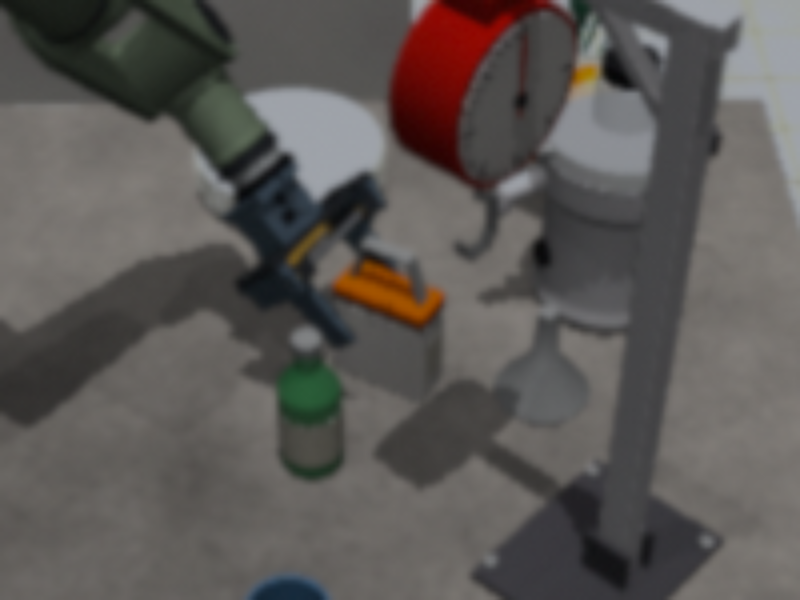

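The open fingers straddle the left end of the canister (crop ~(340,290)), as planned; the bottle (310,400) stands clear.

```bash
python3 -m jog '{"delta_pos":[[0,0,0],[0,0,0],[0,0,0],[0,0,0],[0,0,0]],"dr":[[0,0,0],[0,0,0],[0,0,0],[0,0,0],[0,0,0]],"claw":[255,255,255,255,255]}'
python3 -m jog '{"delta_pos":[[0,0,0],[0,0,0],[0,0,0]],"dr":[[0,0,0],[0,0,0],[0,0,0]],"claw":[255,255,255]}'
python3 - <<'E'
from h import *
im,W=look('side');k=m(im,W,(5,150,80),(20,255,255),x=(.4,.7),y=(.2,.45),z=(.11,.14));print(rect(W[k]))
p,Ro,s=cur()
a=plan(p+[0,0,.05],Ro,3); print('lift2')
b=plan(a[0]+[0,0,.15],Ro,5,a)
E
```

```text
clock: 4.55
tcp_pos: [0.4227, 0.4093, 0.2216]
tcp_rot: [0.658, 2.278, -0.267]
wrist_force: [1.1, 1.6, 1.4]
finger_gap: 0.59
grasp_force: 1.0
clock: 4.85
tcp_pos: [0.4228, 0.4093, 0.2216]
tcp_rot: [0.658, 2.278, -0.267]
wrist_force: [0.1, 4.1, 4.1]
finger_gap: 0.551
grasp_force: 29.8
(array([552.1, 323.4]), array([ 55.4, 107.7]), -40.3)
row: dist 17 mm turn 0.0 deg
[-12, 0, -12] [0.0, 0.0, 0.0]
[-12, 0, -12] [0.0, 0.0, 0.0]
[-12, 0, -12] [0.0, 0.0, 0.0]
lift2
row: dist 30 mm turn 0.0 deg
[-21, 0, -21] [0.0, 0.0, 0.0]
[-21, 0, -21] [0.0, 0.0, 0.0]
[-21, 0, -21] [0.0, 0.0, 0.0]
[-21, 0, -21] [0.0, 0.0, 0.0]
[-21, 0, -21] [0.0, 0.0, 0.0]
```

```bash
python3 -m jog '{"delta_pos":[[-12,0,-12],[-12,0,-12],[-12,0,-12],[-21,0,-21]],"dr":[[0,0,0],[0,0,0],[0,0,0],[0,0,0]],"claw":[255,255,255,255]}'
python3 -m jog '{"delta_pos":[[-21,0,-21],[-21,0,-21],[-21,0,-21],[-21,0,-21],[0,0,0]],"dr":[[0,0,0],[0,0,0],[0,0,0],[0,0,0],[0,0,0]],"claw":[255,255,255,255,255]}'
python3 - <<'E'
from h import *
for n in('top','side'):
    im,W=look(n,n+'2.png');k=m(im,W,(5,150,80),(20,255,255),x=(.4,.7),y=(.2,.45),z=(.25,.38));print(n,k.sum(),rect(W[k]),np.median(W[k],0).round(3),W[k][:,2].min(),W[k][:,2].max());np.savez('/tmp/'+n+'2',im=im,W=W)
p,Ro,s=cur();print(p,p+.172*Ro.as_matrix()[:,2],Ro.as_matrix().round(2),s['qpos'].round(2))
im=cv2.imread('pics/side2.png');t=cv2.imread('pics/top2.png');cv2.imwrite('pics/c2.png',cv2.hconcat([cv2.resize(im[60:210,180:330],(400,400)),cv2.resize(t[100:250,60:210],(400,400))]))
E
```

```text
clock: 5.3
tcp_pos: [0.4214, 0.4069, 0.2985]
tcp_rot: [0.66, 2.284, -0.281]
wrist_force: [0.2, 0.1, -3.8]
finger_gap: 0.548
grasp_force: 30.0
clock: 5.8
tcp_pos: [0.4223, 0.4079, 0.4227]
tcp_rot: [0.663, 2.278, -0.266]
wrist_force: [-0.3, 0.3, -3.9]
finger_gap: 0.545
grasp_force: 30.0
top 403 (array([519., 334.]), array([ 85.3, 170.6]), -41.5) [0.545 0.318 0.325] 0.3156786483009637 0.37900817427898414
side 160 (array([526.8, 335.6]), array([ 56.7, 160.8]), -36.9) [0.54  0.322 0.322] 0.31233831424216474 0.3774300238208933
[0.42177743 0.40762729 0.41817102] [0.52422411 0.34267133 0.29623086] [[-0.6   0.53  0.6 ]
 [ 0.38  0.85 -0.38]
 [-0.71 -0.   -0.71]] [ 0.92  0.33  1.62 -0.84  1.25  0.22]
```

View pics/c2.png

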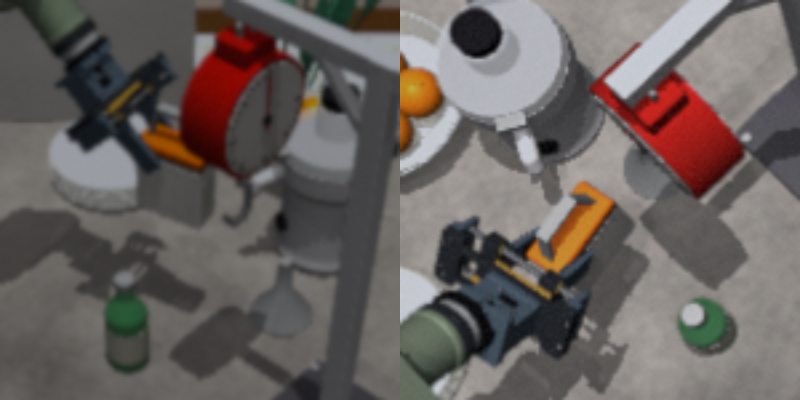

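Canister is held clear of the counter (left panel ~(175,180)); in the top panel the lid (570,225) looks turned relative to before. Measuring it with the gripper's own orange stripes excluded.

Run:
```python
from h import *
for n in('top','side'):
    f=np.load('/tmp/'+n+'2.npz');im,W=f['im'],f['W']
    k=m(im,W,(5,150,80),(20,255,255),x=(.4,.7),y=(.2,.45),z=(.31,.331)).astype(np.uint8)
    c,l,st,_=cv2.connectedComponentsWithStats(k,connectivity=4);i=1+st[1:,4].argmax();q=W[l==i]
    print(n,len(q),rect(q),q[:,2].min(),q[:,2].max())
    A=np.c_[q[:,:2],np.ones(len(q))];co=np.linalg.lstsq(A,q[:,2],rcond=None)[0];print('slope',co)
    k=(np.hypot(W[...,0]-.555,W[...,1]-.32)<.06)&(W[...,2]>.355)&(W[...,2]<.40)&(hsv(im)[...,1]<60);print('strap',k.sum(),rect(W[k]),np.median(W[k],0))
    # white box side
    k=(np.hypot(W[...,0]-.56,W[...,1]-.31)<.08)&(W[...,2]>.17)&(W[...,2]<.25);q=W[k];print('body',k.sum(),rect(q) if len(q)>5 else '')
```

```text
top 390 (array([548.7, 324. ]), array([ 51.8, 109.1]), -34.6) 0.3156786483009637 0.33080023614438403
slope [-0.00973419 -0.00259766  0.33073377]
strap 126 (array([550.3, 323.6]), array([17.9, 67.6]), -33.4) [0.5485554  0.32391948 0.37465156]
body 142 (array([535.6, 305.2]), array([  5.6, 107.6]), -33.7)
side 157 (array([549.7, 316.8]), array([ 47.8, 106.4]), -48.8) 0.31233831424216474 0.3295385857589541
slope [0.00208597 0.06354252 0.30023113]
strap 40 (array([538.6, 332.8]), array([19.6, 39.1]), -31.1) [0.53689014 0.33367216 0.37271443]
body 280 (array([545. , 305.3]), array([ 50.4, 116. ]), -9.0)
```

```bash
cat >> h.py <<'E'
# canister in hand, measured at this TCP pose
P0=np.array([.42178,.40763,.41817]);R0=Rt(-32,45);C0=np.array([.5495,.324,.287]);Y0=-33.
HK=np.array([.629,.181,.300]);HY=-43.5
def tcp_for(c,yaw):
    r=R.from_euler('z',yaw-Y0,degrees=True); return np.array(c)+r.apply(P0-C0), r*R0
def hk(x,y,strap):
    a=np.radians(HY);return HK+[x*np.cos(a)-y*np.sin(a),x*np.sin(a)+y*np.cos(a),strap-.0825-.3]
def can():
    p,Ro,s=cur();D=Ro*R0.inv();return (p+D.apply(C0-P0)).round(4),(Y0+np.degrees(D.as_rotvec()[2])).round(2),(D.magnitude()*57.3).round(2)
E
python3 - <<'E'
from h import *
a=plan(*tcp_for(hk(-.156,-.09,.372),HY),5);print(a[0],a[1].as_matrix().round(2).tolist())
a=plan(*tcp_for(hk(0,-.09,.372),HY),5,a)
E
```

```text
row: dist 22 mm turn 2.0 deg
[3, -22, -4] [1.4, -0.0, 1.5]
[2, -22, -3] [1.4, -0.0, 1.5]
[2, -22, -3] [1.4, -0.0, 1.5]
[1, -22, -2] [1.4, -0.0, 1.5]
[1, -22, -2] [1.4, -0.0, 1.5]
[0.34354873 0.32860435 0.42067   ] [[-0.52, 0.68, 0.52], [0.48, 0.74, -0.48], [-0.71, -0.0, -0.71]]
row: dist 31 mm turn 0.0 deg
[-22, -1, 22] [0.0, 0.0, 0.0]
[-22, -1, 22] [0.0, 0.0, 0.0]
[-22, -1, 22] [0.0, 0.0, 0.0]
[-22, -1, 22] [0.0, 0.0, 0.0]
[-22, -1, 22] [0.0, 0.0, 0.0]
```

```bash
python3 -m jog '{"delta_pos":[[3,-22,-4],[2,-22,-3],[2,-22,-3],[1,-22,-2],[1,-22,-2]],"dr":[[1.4,0,1.5],[1.4,0,1.5],[1.4,0,1.5],[1.4,0,1.5],[1.4,0,1.5]],"claw":[255,255,255,255,255]}'
python3 -m jog '{"delta_pos":[[-22,-1,22],[-22,-1,22],[-22,-1,22],[-22,-1,22],[-22,-1,22]],"dr":[[0,0,0],[0,0,0],[0,0,0],[0,0,0],[0,0,0]],"claw":[255,255,255,255,255]}'
python3 -m jog '{"delta_pos":[[0,0,0],[0,0,0]],"dr":[[0,0,0],[0,0,0]],"claw":[255,255]}'
python3 - <<'E'
from h import *
print(can(),hk(0,-.09,.372),cur()[2]['qpos'].round(2))
for n in('top','side'):
    im,W=look(n,n+'3.png');np.savez('/tmp/'+n+'3',im=im,W=W)
    q=W[m(im,W,(5,150,80),(20,255,255),x=(.5,.7),y=(.03,.2),z=(.31,.335))];print(n,len(q),rect(q) if len(q)>5 else '')
    k=(np.hypot(W[...,0]-.567,W[...,1]-.118)<.05)&(W[...,2]>.355)&(W[...,2]<.39)&(hsv(im)[...,1]<60);print('strap',k.sum(),rect(W[k]) if k.sum()>5 else '',W[k].mean(0))
im=cv2.imread('pics/side3.png');t=cv2.imread('pics/top3.png');cv2.imwrite('pics/c3.png',cv2.hconcat([cv2.resize(im[80:200,200:320],(400,400)),cv2.resize(t[100:250,90:240],(400,400))]))
E
```

```text
clock: 6.4
tcp_pos: [0.3429, 0.328, 0.4201]
tcp_rot: [0.868, 2.223, -0.357]
wrist_force: [0.4, 0.0, -3.9]
finger_gap: 0.548
grasp_force: 30.0
clock: 6.9
tcp_pos: [0.4554, 0.2191, 0.4198]
tcp_rot: [0.867, 2.226, -0.355]
wrist_force: [0.6, 0.4, -3.2]
finger_gap: 0.548
grasp_force: 30.0
clock: 7.1
tcp_pos: [0.4551, 0.2196, 0.4203]
tcp_rot: [0.869, 2.225, -0.354]
wrist_force: [0.5, -0.7, -3.6]
finger_gap: 0.55
grasp_force: 30.0Traceback (most recent call last):
  File "<stdin>", line 2, in <module>
  File "h.py", line 49, in can
    p,Ro,s=cur();D=Ro*R0.inv();return (p+D.apply(C0-P0)).round(4),(Y0+np.degrees(D.as_rotvec()[2])).round(2),(D.magnitude()*57.3).round(2)
                                                                                                             ^^^^^^^^^^^^^^^^^^^^^^^^^^
AttributeError: 'float' object has no attribute 'round'
```

```bash
sed -i 's/(D.magnitude()\*57.3).round(2)/round(float(D.magnitude())*57.3,2)/' h.py
python3 - <<'E'
from h import *
print(can(),hk(0,-.09,.372),cur()[2]['qpos'].round(2))
for n in('top','side'):
    im,W=look(n,n+'3.png');np.savez('/tmp/'+n+'3',im=im,W=W)
    q=W[m(im,W,(5,150,80),(20,255,255),x=(.5,.7),y=(.03,.2),z=(.31,.335))];print(n,len(q),rect(q) if len(q)>5 else '')
    k=(np.hypot(W[...,0]-.567,W[...,1]-.118)<.05)&(W[...,2]>.355)&(W[...,2]<.39)&(hsv(im)[...,1]<60);print('strap',k.sum(),rect(W[k]) if k.sum()>5 else '',W[k].mean(0))
im=cv2.imread('pics/side3.png');t=cv2.imread('pics/top3.png');cv2.imwrite('pics/c3.png',cv2.hconcat([cv2.resize(im[80:200,200:320],(400,400)),cv2.resize(t[100:250,90:240],(400,400))]))
E
```

```text
(array([0.5652, 0.1145, 0.2886]), np.float64(-43.62), 10.62) [0.56704809 0.11571631 0.2895    ] [ 0.63  0.19  1.82 -0.87  1.13  0.19]
top 379 (array([564.7, 114.1]), array([ 51.7, 110.2]), -45.9)
strap 122 (array([565.5, 114. ]), array([17.3, 66.1]), -42.2) [0.56488573 0.11457604 0.37053397]
side 293 (array([568.5, 115.2]), array([ 58.2, 104.9]), -48.1)
strap 94 (array([567.5, 115.5]), array([18. , 66.1]), -43.7) [0.56823536 0.11326533 0.3700452 ]
```

View pics/c3.png

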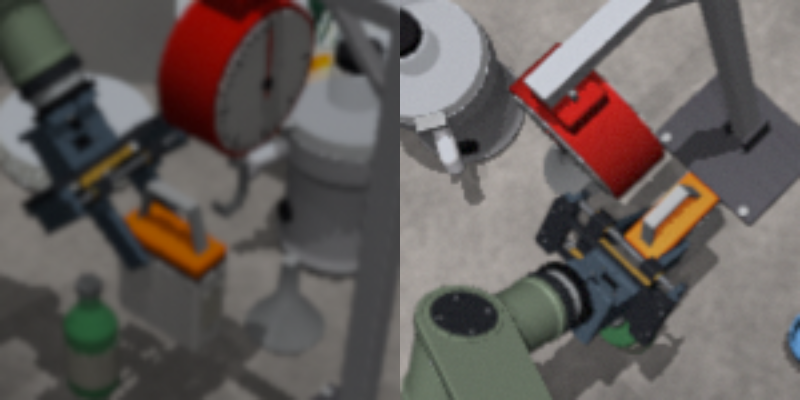

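Strap (left crop 175,195) is level with the hook mouth's side, facing the J-hook (235,190); gripper clear of the dial.

```bash
python3 -m jog '{"delta_pos":[[7,0,7],[7,0,7],[7,0,7],[7,0,7],[0,0,0]],"dr":[[0,0,0],[0,0,0],[0,0,0],[0,0,0],[0,0,0]],"claw":[255,255,255,255,255]}'
python3 - <<'E'
from h import *
c,y,_=can();print(c,y,'strap underside',c[2]+.0825)
for n in('top','side'):
    im,W=look(n);np.savez('/tmp/'+n+'4',im=im,W=W)
    k=(np.hypot(W[...,0]-.566,W[...,1]-.1145)<.025)&(W[...,2]>.315)&(W[...,2]<.36)&(hsv(im)[...,1]<60);print('strap',k.sum(),W[k].mean(0),np.percentile(W[k][:,2],[10,50,90]))
    k=(np.hypot(W[...,0]-.614,W[...,1]-.166)<.012)&(W[...,2]>.29)&(W[...,2]<.35);print('tip',k.sum(),np.percentile(W[k][:,2],[50,90]) if k.sum() else '')
a=plan(*tcp_for(hk(0,0,.331),HY),6)
E
```

```text
clock: 7.7
tcp_pos: [0.4551, 0.2206, 0.3816]
tcp_rot: [0.866, 2.224, -0.352]
wrist_force: [0.1, -0.6, -4.6]
finger_gap: 0.548
grasp_force: 30.0
[0.5658 0.1158 0.2501] -43.46 strap underside 0.3326
strap 80 [0.56604234 0.11440725 0.33401979] [0.33070874 0.33411562 0.3375019 ]
tip 0 
strap 58 [0.56699757 0.115565   0.33481884] [0.33165547 0.33531113 0.33740197]
tip 14 [0.31320904 0.3192725 ]
row: dist 15 mm turn 0.1 deg
[0, 15, 1] [0.1, -0.0, -0.0]
[0, 15, 1] [0.1, -0.0, -0.0]
[0, 15, 1] [0.1, -0.0, -0.0]
[0, 15, 1] [0.1, -0.0, -0.0]
[0, 15, 1] [0.1, -0.0, -0.0]
[0, 15, 1] [0.1, -0.0, -0.0]
```

```bash
python3 -m jog '{"delta_pos":[[0,15,1],[0,15,0],[0,15,1],[0,15,0]],"dr":[[0,0,0],[0,0,0],[0,0,0],[0,0,0]],"claw":[255,255,255,255]}'
python3 -m jog '{"delta_pos":[[0,10,0],[0,10,1],[0,10,0],[0,0,0]],"dr":[[0,0,0],[0,0,0],[0,0,0],[0,0,0]],"claw":[255,255,255,255]}'
python3 - <<'E'
from h import *
c,y,_=can();a=np.radians(HY);d=c-HK;print(c,y,'own',d[0]*np.cos(a)+d[1]*np.sin(a),-d[0]*np.sin(a)+d[1]*np.cos(a),c[2]+.0825)
im,W=look('side','side5.png');cv2.imwrite('pics/c5.png',cv2.resize(im[90:190,210:310,::-1],(600,600),interpolation=2))
E
```

```text
clock: 8.2
tcp_pos: [0.4977, 0.2644, 0.3834]
tcp_rot: [0.868, 2.22, -0.347]
wrist_force: [-0.2, 0.1, -3.5]
finger_gap: 0.544
grasp_force: 30.0
clock: 8.6
tcp_pos: [0.5187, 0.2864, 0.3823]
tcp_rot: [0.867, 2.221, -0.347]
wrist_force: [-0.3, -0.6, -4.1]
finger_gap: 0.546
grasp_force: 30.0
[0.6299 0.1819 0.251 ] -43.43 own 3.331781578668077e-05 0.0012723560520354542 0.3335
```

View pics/c5.png

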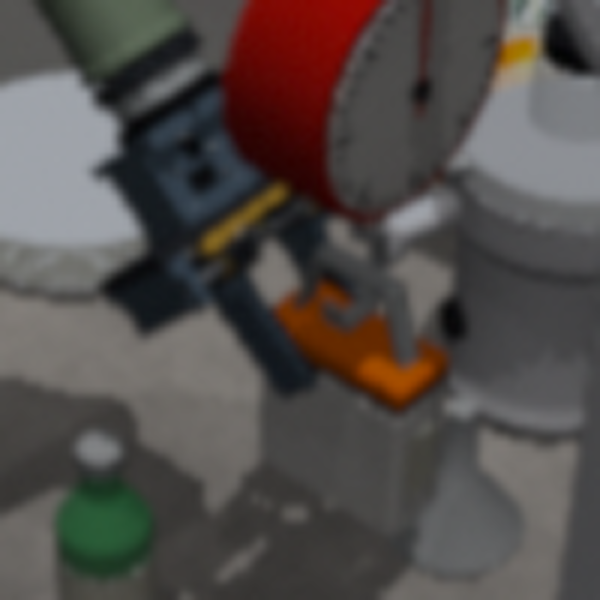

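Strap is in the hook's mouth: tip at (345,315) in front of the strap, shank behind. Lowering.

```bash
python3 -m jog '{"delta_pos":[[5,0,5],[5,0,5],[5,0,5],[5,0,5],[5,0,5]],"dr":[[0,0,0],[0,0,0],[0,0,0],[0,0,0],[0,0,0]],"claw":[255,255,255,255,255]}'
python3 -m jog '{"delta_pos":[[4,0,4],[4,0,4],[4,0,4]],"dr":[[0,0,0],[0,0,0],[0,0,0]],"claw":[255,255,255]}'
python3 -m jog '{"delta_pos":[[0,0,0],[0,0,0],[0,0,0]],"dr":[[0,0,0],[0,0,0],[0,0,0]],"claw":[255,255,255]}'
```

```text
clock: 9.15
tcp_pos: [0.518, 0.2856, 0.3463]
tcp_rot: [0.867, 2.221, -0.349]
wrist_force: [-0.1, 0.2, -2.0]
finger_gap: 0.545
grasp_force: 30.0
clock: 9.45
tcp_pos: [0.5183, 0.2858, 0.33]
tcp_rot: [0.868, 2.22, -0.349]
wrist_force: [-1.2, -2.2, -0.6]
finger_gap: 0.548
grasp_force: 30.0
clock: 9.75
tcp_pos: [0.5183, 0.2858, 0.3304]
tcp_rot: [0.868, 2.22, -0.348]
wrist_force: [-1.2, -2.0, -0.3]
finger_gap: 0.547
grasp_force: 30.0
```

```bash
python3 -m jog '{"delta_pos":[[0,-4,0],[0,-4,0],[0,0,0]],"dr":[[0,0,0],[0,0,0],[0,0,0]],"claw":[255,255,255]}'
python3 - <<'E'
from h import *
c,y,_=can();print(c,y,cur()[2]['wrist_force'])
for n in('top','side'):
    im,W=look(n,n+'6.png');np.savez('/tmp/'+n+'6',im=im,W=W)
    k=(np.hypot(W[...,0]-c[0],W[...,1]-c[1])<.08)&(W[...,2]>.25)&(W[...,2]<.39)&(hsv(im)[...,1]<60);print(n,k.sum())
im=cv2.imread('pics/side6.png');cv2.imwrite('pics/c6.png',cv2.resize(im[90:190,210:310],(600,600),interpolation=2))
E
```

```text
clock: 10.05
tcp_pos: [0.514, 0.2818, 0.3313]
tcp_rot: [0.86, 2.221, -0.338]
wrist_force: [5.7, 5.8, -1.7]
finger_gap: 0.55
grasp_force: 30.0
[0.6266 0.1787 0.2002] -42.99 [ 5.65697689  5.82485137 -1.73412706]
top 121
side 253
```

View pics/c6.png

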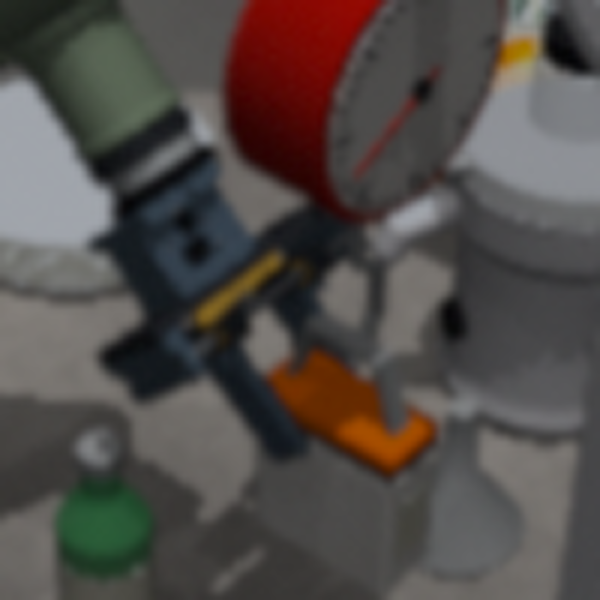

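Needle has turned and the strap is seated (335,330). I overcorrected sideways; undo most of it.

```bash
python3 -m jog '{"delta_pos":[[0,3,0],[0,2,0],[0,0,0],[0,0,0]],"dr":[[0,0,0],[0,0,0],[0,0,0],[0,0,0]],"claw":[255,255,255,255]}'
python3 -c "
from h import *
print(can(),cur()[2]['wrist_force'],cur()[2]['ft_torque'])"
```

```text
clock: 10.55
tcp_pos: [0.5162, 0.2838, 0.3299]
tcp_rot: [0.867, 2.221, -0.348]
wrist_force: [1.0, 2.0, -0.5]
finger_gap: 0.548
grasp_force: 30.0
(array([0.6273, 0.1793, 0.1986]), np.float64(-43.43), 10.44) [ 0.97328777  1.96559182 -0.48718873] [0.4898221  0.2606825  0.23165335]
```

```bash
python3 -m jog '{"delta_pos":[[0,1.5,0],[0,0,0],[0,0,0],[0,0,0],[0,0,0]],"dr":[[0,0,0],[0,0,0],[0,0,0],[0,0,0],[0,0,0]],"claw":[255,112,105,95,80]}'
python3 -m jog '{"delta_pos":[[0,0,0],[0,0,0],[0,0,0],[0,0,0],[0,0,0]],"dr":[[0,0,0],[0,0,0],[0,0,0],[0,0,0],[0,0,0]],"claw":[60,30,0,0,0]}'
python3 - <<'E'
from h import *
c,y,_=can();print(c,y,cur()[2]['wrist_force'],cur()[2]['finger_gap'])
for n in('top','side'):
    im,W=look(n,n+'7.png');np.savez('/tmp/'+n+'7',im=im,W=W)
    q=W[m(im,W,(5,150,80),(20,255,255),x=(.5,.72),y=(.08,.26),z=(.2,.26))];print(n,len(q),rect(q),np.median(q,0))
im=cv2.imread('pics/side7.png');t=cv2.imread('pics/top7.png');cv2.imwrite('pics/c7.png',cv2.hconcat([cv2.resize(im[90:210,210:330],(400,400)),cv2.resize(t[100:220,110:230],(400,400))]))
E
```

```text
clock: 11.05
tcp_pos: [0.5172, 0.2848, 0.33]
tcp_rot: [0.867, 2.221, -0.348]
wrist_force: [-0.1, -0.9, -0.2]
finger_gap: 0.676
grasp_force: 0.0
clock: 11.55
tcp_pos: [0.5172, 0.2849, 0.3299]
tcp_rot: [0.867, 2.221, -0.348]
wrist_force: [0.7, 0.1, -0.2]
finger_gap: 1.001
grasp_force: 0.0
[0.6283 0.1802 0.1987] -43.47 [ 0.74750933  0.12331386 -0.18982584] 1.0009631774757048
top 243 (array([626.4, 177.9]), array([ 47.3, 108.3]), -43.8) [0.61156773 0.17627369 0.22810379]
side 249 (array([635.5, 182.5]), array([ 71.9, 107. ]), -47.9) [0.62730406 0.1737748  0.22838428]
```

View pics/c7.png

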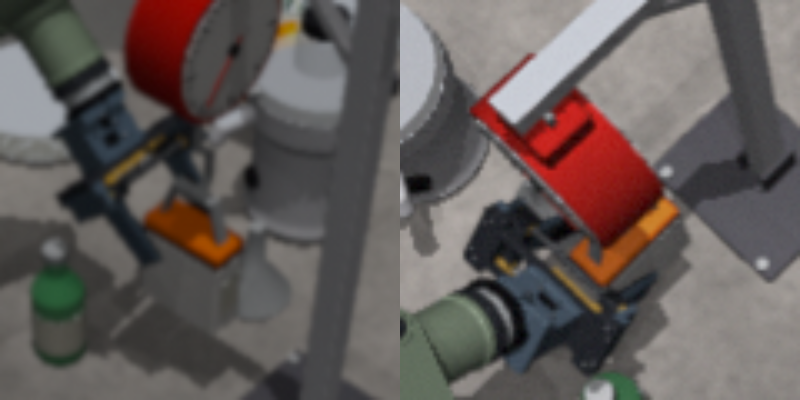

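The canister hangs by its strap (190,190 left crop), fingers clear both sides. Wait for it to settle.

```bash
python3 -m jog '{"delta_pos":[[0,0,0],[0,0,0],[0,0,0],[0,0,0],[0,0,0]],"dr":[[0,0,0],[0,0,0],[0,0,0],[0,0,0],[0,0,0]],"claw":[0,0,0,0,0]}'
python3 -m jog '{"delta_pos":[[0,0,0],[0,0,0],[0,0,0],[0,0,0],[0,0,0]],"dr":[[0,0,0],[0,0,0],[0,0,0],[0,0,0],[0,0,0]],"claw":[0,0,0,0,0]}' >/dev/null
python3 -m jog '{"delta_pos":[[0,0,0],[0,0,0],[0,0,0],[0,0,0],[0,0,0]],"dr":[[0,0,0],[0,0,0],[0,0,0],[0,0,0],[0,0,0]],"claw":[0,0,0,0,0]}' >/dev/null
python3 -m jog '{"delta_pos":[[0,0,0],[0,0,0],[0,0,0],[0,0,0],[0,0,0]],"dr":[[0,0,0],[0,0,0],[0,0,0],[0,0,0],[0,0,0]],"claw":[0,0,0,0,0]}' >/dev/null
cat > look8.py <<'E'
from h import *
for n in('top','side'):
    im,W=look(n);np.savez('/tmp/'+n+'8',im=im,W=W)
    q=W[m(im,W,(5,150,80),(20,255,255),x=(.5,.72),y=(.08,.26),z=(.2,.245))];print(n,len(q),rect(q),np.median(q,0).round(4),np.percentile(q[:,2],[20,80]))
print(cur()[2]['clock'])
E
python3 look8.py
python3 -m jog '{"delta_pos":[[0,0,0],[0,0,0],[0,0,0],[0,0,0],[0,0,0]],"dr":[[0,0,0],[0,0,0],[0,0,0],[0,0,0],[0,0,0]],"claw":[0,0,0,0,0]}' >/dev/null
python3 -m jog '{"delta_pos":[[0,0,0],[0,0,0],[0,0,0],[0,0,0],[0,0,0]],"dr":[[0,0,0],[0,0,0],[0,0,0],[0,0,0],[0,0,0]],"claw":[0,0,0,0,0]}' >/dev/null
python3 -m jog '{"delta_pos":[[0,0,0],[0,0,0],[0,0,0],[0,0,0],[0,0,0]],"dr":[[0,0,0],[0,0,0],[0,0,0],[0,0,0],[0,0,0]],"claw":[0,0,0,0,0]}' 
python3 look8.py
```

```text
clock: 12.15
tcp_pos: [0.5172, 0.2848, 0.3299]
tcp_rot: [0.867, 2.221, -0.348]
wrist_force: [0.5, 0.1, -0.8]
finger_gap: 1.0
grasp_force: 0.0
top 247 (array([626.7, 178.3]), array([ 49.7, 107.7]), -42.9) [0.6121 0.1737 0.2278] [0.22534828 0.23077946]
side 249 (array([637.9, 185. ]), array([ 73.7, 103.9]), -44.3) [0.6277 0.1745 0.2283] [0.22612458 0.23078706]
13.75
clock: 15.25
tcp_pos: [0.5172, 0.2848, 0.33]
tcp_rot: [0.867, 2.221, -0.348]
wrist_force: [0.3, -0.3, -0.2]
finger_gap: 1.0
grasp_force: 0.0
top 248 (array([626.2, 177.8]), array([ 47.4, 108.7]), -44.6) [0.6121 0.1744 0.228 ] [0.22537423 0.23047353]
side 248 (array([634.2, 180.3]), array([ 69.1, 107.3]), -49.9) [0.6281 0.1738 0.2282] [0.22600108 0.23064097]
15.35
```

```bash
python3 -m jog '{"delta_pos":[[4,0,4],[0,0,0],[0,0,0],[0,0,0],[0,0,0]],"dr":[[0,0,0],[0,0,0],[0,0,0],[0,0,0],[0,0,0]],"claw":[0,60,110,140,255]}'
python3 -m jog '{"delta_pos":[[0,0,0],[0,0,0],[0,0,0],[0,0,0]],"dr":[[0,0,0],[0,0,0],[0,0,0],[0,0,0]],"claw":[255,255,255,255]}'
python3 -c "
from h import *
print(can(),cur()[2]['wrist_force'])"
```

```text
clock: 15.85
tcp_pos: [0.5173, 0.2849, 0.3244]
tcp_rot: [0.867, 2.221, -0.348]
wrist_force: [-0.7, -0.0, 0.2]
finger_gap: 0.68
grasp_force: 0.0
clock: 16.25
tcp_pos: [0.5172, 0.2849, 0.3243]
tcp_rot: [0.867, 2.221, -0.348]
wrist_force: [-0.8, 1.1, 0.0]
finger_gap: 0.548
grasp_force: 29.9
(array([0.6282, 0.1802, 0.193 ]), np.float64(-43.47), 10.48) [-0.77106558  1.10466827  0.03663829]
```

```bash
python3 -m jog '{"delta_pos":[[-8,0,-8],[-8,0,-8],[-8,0,-8],[-8,0,-8],[-8,0,-8]],"dr":[[0,0,0],[0,0,0],[0,0,0],[0,0,0],[0,0,0]],"claw":[255,255,255,255,255]}'
python3 -m jog '{"delta_pos":[[0,0,0],[0,0,0]],"dr":[[0,0,0],[0,0,0]],"claw":[255,255]}'
python3 - <<'E'
from h import *
c=can();print(c,c[0][2]+.0825)
for n in('side','top'):
    im,W=look(n,n+'9.png')
    q=W[m(im,W,(5,150,80),(20,255,255),x=(.5,.72),y=(.08,.26),z=(.26,.305))];print(n,rect(q),np.percentile(q[:,2],[20,50,80]))
    k=(np.hypot(W[...,0]-c[0][0],W[...,1]-c[0][1])<.05)&(W[...,2]>.31)&(W[...,2]<.35)&(hsv(im)[...,1]<60);print(k.sum(),np.percentile(W[k][:,2],[10,50,90]) if k.sum() else '')
im=cv2.imread('pics/side9.png');cv2.imwrite('pics/c9.png',cv2.resize(im[90:190,210:310],(600,600),interpolation=2))
E
```

```text
clock: 16.75
tcp_pos: [0.5168, 0.2844, 0.3819]
tcp_rot: [0.868, 2.221, -0.348]
wrist_force: [-0.1, 0.4, -4.1]
finger_gap: 0.548
grasp_force: 29.9
clock: 16.95
tcp_pos: [0.5168, 0.2845, 0.381]
tcp_rot: [0.868, 2.221, -0.348]
wrist_force: [0.2, 0.8, -3.2]
finger_gap: 0.546
grasp_force: 29.9
(array([0.6278, 0.1799, 0.2497]), np.float64(-43.49), 10.5) 0.3322
side (array([629.4, 177.4]), array([ 49.7, 105.1]), -42.8) [0.28356472 0.28538168 0.28726306]
121 [0.31770717 0.33389545 0.33879889]
top (array([612.7, 174. ]), array([ 45.5, 116.2]), -68.6) [0.28137317 0.28461655 0.28657092]
2 [0.31101861 0.31317363 0.31532864]
```

View pics/c9.png

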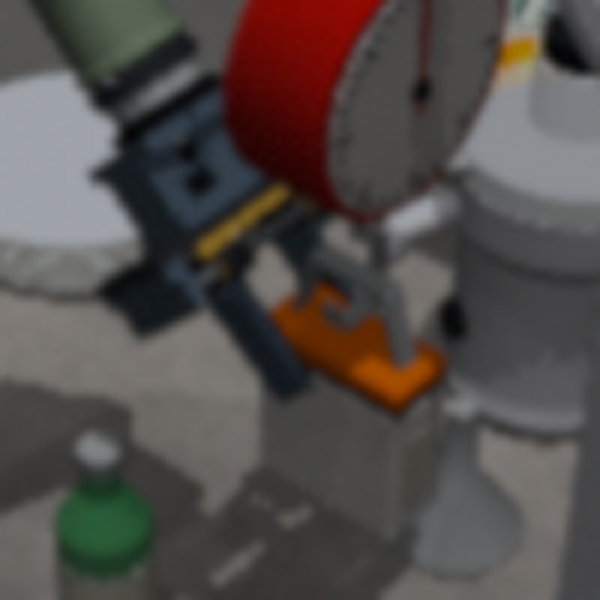

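Needle is back at zero and the strap floats above the tip, as on entry; back out through the mouth. No views left, so numbers from here.

```bash
python3 -m jog '{"delta_pos":[[0,-10,0],[0,-12,0],[0,-15,0],[0,-15,0]],"dr":[[0,0,0],[0,0,0],[0,0,0],[0,0,0]],"claw":[255,255,255,255]}'
python3 -m jog '{"delta_pos":[[0,-15,0],[0,-15,0],[0,-15,0],[0,0,0]],"dr":[[0,0,0],[0,0,0],[0,0,0],[0,0,0]],"claw":[255,255,255,255]}'
python3 - <<'E'
from h import *
for n in('top','side'):
    im,W=look(n);np.savez('/tmp/'+n+'10',im=im,W=W)
    q=W[m(im,W,(5,150,80),(20,255,255),x=(.5,.7),y=(.03,.2),z=(.26,.305))];print(n,len(q),rect(q),np.median(q,0).round(4))
    k=(np.hypot(W[...,0]-.614,W[...,1]-.166)<.012)&(W[...,2]>.29)&(W[...,2]<.35);print('tip',k.sum(),np.percentile(W[k][:,2],[50,90]) if k.sum() else '')
print(can())
for n in('top','side'):
    f=np.load('/tmp/'+n+'10.npz');im,W=f['im'],f['W']
    # rack frame
    for nm,k in(('wall',m(im,W,(15,80,90),(35,255,255),x=(.6,.8),y=(-.5,-.1),z=(.1,.12))),
      ('stop',m(im,W,(0,0,100),(180,60,255),x=(.38,.5),y=(-.5,-.1),z=(.112,.13))),
      ('green',m(im,W,(45,150,60),(75,255,255),x=(.5,.8),y=(-.5,-.1),z=(.12,.145))),
      ('grey',m(im,W,(0,0,30),(180,60,200),x=(.635,.7),y=(-.4,-.2),z=(.12,.145))),
      ('straps',m(im,W,(0,0,30),(180,60,255),x=(.55,.7),y=(-.36,-.24),z=(.165,.2))),
      ('knob',m(im,W,(0,0,0),(180,255,60),x=(.36,.44),y=(-.34,-.22),z=(.06,.12))),
      ('foot',m(im,W,(0,0,90),(180,50,255),x=(.36,.44),y=(-.34,-.22),z=(.0,.04))),
      ('rails',m(im,W,(12,60,60),(35,255,255),x=(.3,.75),y=(-.42,-.18),z=(.03,.05))),
      ('tray',m(im,W,(12,60,60),(35,255,255),x=(.36,.75),y=(-.42,-.18),z=(-.01,.06)))):
        q=W[k];print(n,nm,len(q),rect(q) if len(q)>5 else '',np.median(q,0).round(4) if len(q) else '',q[:,2].max().round(3) if len(q) else '')
E
```

```text
clock: 17.45
tcp_pos: [0.4807, 0.245, 0.38]
tcp_rot: [0.867, 2.221, -0.35]
wrist_force: [-0.2, 0.1, -4.4]
finger_gap: 0.549
grasp_force: 29.9
clock: 17.85
tcp_pos: [0.4495, 0.211, 0.3798]
tcp_rot: [0.869, 2.221, -0.352]
wrist_force: [0.2, -0.0, -3.0]
finger_gap: 0.549
grasp_force: 29.9
top 343 (array([561.1, 105.2]), array([ 51.5, 109.5]), -43.2) [0.5521 0.0979 0.2837]
tip 0 
side 287 (array([548.5, 127.4]), array([ 58.8, 160.9]), -47.6) [0.5618 0.1005 0.2846]
tip 15 [0.31148668 0.31951637]
(array([0.5623, 0.1081, 0.249 ]), np.float64(-43.45), 10.47)
top wall 59 (array([ 704.7, -317.3]), array([151.8,  10.6]), 82.6) [ 0.7073 -0.3037  0.1091] 0.115
top stop 79 (array([ 445.8, -280.2]), array([123.3,   8. ]), 82.1) [ 0.4451 -0.2819  0.1187] 0.125
top green 235 (array([ 617.5, -302.3]), array([105.6,  48.3]), 81.7) [ 0.6082 -0.2979  0.1301] 0.138
top grey 308 (array([ 661.9, -310.1]), array([114.6,  65.6]), 84.0) [ 0.6626 -0.3092  0.1298] 0.145
top straps 180 (array([ 644.4, -306.3]), array([65.4, 73.4]), -9.4) [ 0.6601 -0.3066  0.1798] 0.189
top knob 27 (array([ 413.4, -301.8]), array(
[... 561 characters left out ...]
 green 301 (array([ 620.1, -304.9]), array([106.6,  47.6]), 82.5) [ 0.6187 -0.3181  0.1322] 0.139
side grey 409 (array([ 671.4, -311.1]), array([114.6,  54.8]), 87.8) [ 0.666  -0.3245  0.1322] 0.144
side straps 231 (array([ 646.2, -308. ]), array([63.9, 70. ]), -6.8) [ 0.664  -0.3129  0.1825] 0.188
side knob 39 (array([ 404.4, -278.1]), array([15.1, 14.6]), 28.9) [ 0.4051 -0.2805  0.0836] 0.093
side foot 261 (array([ 397.3, -280.6]), array([ 73.2, 118.8]), -89.2) [ 0.4047 -0.2859  0.0178] 0.04
side rails 18 (array([ 556.8, -304.5]), array([135.6, 304.5]), -8.1) [ 0.6403 -0.3752  0.0361] 0.046
side tray 2291 (array([ 545.3, -293.3]), array([369.1, 208.4]), 1.8) [ 0.5189 -0.2961  0.0073] 0.058
```

Run:
```python
from h import *
p,Ro,_=cur();a=plan(p+.075*-Ro.as_matrix()[:,1]+[0,0,.02],Ro,4)
print();t=tcp_for([.525,-.2905,.285],-97.9);b=plan(*t,14,a)
for q1,ff in((-.25,1.7),(-.25,2.0)):print(wrist(t[1],q1,ff)-[0,0,1.57])
print(t[0])
```

```text
row: dist 19 mm turn 0.0 deg
[-4, -19, -4] [0.0, 0.0, 0.0]
[-4, -19, -4] [0.0, 0.0, 0.0]
[-4, -19, -4] [0.0, 0.0, 0.0]
[-4, -19, -4] [0.0, 0.0, 0.0]

row: dist 24 mm turn 3.9 deg
[-16, -9, 15] [2.8, -0.0, 2.7]
[-17, -7, 15] [2.8, -0.0, 2.7]
[-17, -6, 15] [2.8, -0.0, 2.7]
[-17, -4, 16] [2.8, -0.0, 2.7]
[-17, -2, 16] [2.8, -0.0, 2.7]
[-18, -1, 16] [2.8, -0.0, 2.7]
[-18, 1, 16] [2.8, -0.0, 2.7]
[-17, 2, 16] [2.8, -0.0, 2.7]
[-17, 4, 16] [2.8, -0.0, 2.7]
[-17, 6, 15] [2.8, -0.0, 2.7]
[-17, 7, 15] [2.8, -0.0, 2.7]
[-16, 9, 15] [2.8, -0.0, 2.7]
[-16, 10, 14] [2.8, -0.0, 2.7]
[-15, 12, 14] [2.8, -0.0, 2.7]
[-0.79  1.39  0.  ]
[-0.86  1.18  0.23]
[ 0.54655397 -0.13936496  0.41617   ]
```

```bash
python3 -m jog '{"delta_pos":[[-4,-19,-4],[-4,-19,-4],[-4,-19,-4],[-4,-19,-4]],"dr":[[0,0,0],[0,0,0],[0,0,0],[0,0,0]],"claw":[255,255,255,255]}'
python3 -m jog '{"delta_pos":[[-16,-9,15],[-17,-7,15],[-17,-6,15],[-17,-4,16],[-17,-2,16]],"dr":[[2.8,0,2.7],[2.8,0,2.7],[2.8,0,2.7],[2.8,0,2.7],[2.8,0,2.7]],"claw":[255,255,255,255,255]}'
python3 -m jog '{"delta_pos":[[-18,-1,16],[-18,1,16],[-17,2,16],[-17,4,16],[-17,6,15]],"dr":[[2.8,0,2.7],[2.8,0,2.7],[2.8,0,2.7],[2.8,0,2.7],[2.8,0,2.7]],"claw":[255,255,255,255,255]}'
python3 -m jog '{"delta_pos":[[-17,7,15],[-16,9,15],[-16,10,14],[-15,12,14],[0,0,0]],"dr":[[2.8,0,2.7],[2.8,0,2.7],[2.8,0,2.7],[2.8,0,2.7],[0,0,0]],"claw":[255,255,255,255,255]}'
python3 - <<'E'
from h import *
print(can(),cur()[2]['qpos'].round(2))
for n in('top','side'):
    im,W=look(n);np.savez('/tmp/'+n+'11',im=im,W=W)
    q=W[m(im,W,(5,150,80),(20,255,255),x=(.4,.7),y=(-.4,-.2),z=(.3,.34))];print(n,len(q),rect(q) if len(q)>5 else '',np.median(q,0).round(4))
    c=can()[0];k=(np.hypot(W[...,0]-c[0],W[...,1]-c[1])<.05)&(W[...,2]>.36)&(W[...,2]<.39)&(hsv(im)[...,1]<60);q=W[k];print('strap',k.sum(),rect(q) if len(q)>5 else '',np.median(q,0))
E
```

```text
clock: 18.35
tcp_pos: [0.3999, 0.1567, 0.4023]
tcp_rot: [0.867, 2.221, -0.348]
wrist_force: [0.1, 1.6, -3.2]
finger_gap: 0.55
grasp_force: 29.9
clock: 18.85
tcp_pos: [0.4524, 0.0501, 0.4069]
tcp_rot: [1.248, 2.074, -0.513]
wrist_force: [-0.9, 0.9, -4.7]
finger_gap: 0.547
grasp_force: 30.0
clock: 19.35
tcp_pos: [0.5049, -0.0565, 0.412]
tcp_rot: [1.609, 1.872, -0.67]
wrist_force: [-0.2, -0.4, -3.5]
finger_gap: 0.55
grasp_force: 30.0
clock: 19.85
tcp_pos: [0.5482, -0.1422, 0.4156]
tcp_rot: [1.88, 1.668, -0.789]
wrist_force: [1.0, 1.1, -3.8]
finger_gap: 0.546
grasp_force: 30.0
(array([ 0.525 , -0.2934,  0.2847]), np.float64(-98.05), 65.06) [-0.09  0.32  1.64 -0.82  1.32  0.3 ]
top 348 (array([ 529.5, -288.8]), array([122.2,  54.2]), 82.2) [ 0.5172 -0.2933  0.3197]
strap 109 (array([ 527.4, -294.5]), array([62.1, 15.9]), 82.5) [ 0.52795667 -0.29360347  0.36990027]
side 454 (array([ 528.1, -289.1]), array([118.2,  51.4]), 82.8) [ 0.5324 -0.3043  0.3197]
strap 120 (array([ 527.5, -294.9]), array([61.3, 15.6]), 82.3) [ 0.52782538 -0.29673766  0.37032701]
```

```bash
python3 -m jog '{"delta_pos":[[21,-4,21],[21,0,21],[21,0,21],[21,0,21],[21,0,21]],"dr":[[0,0,0],[0,0,0],[0,0,0],[0,0,0],[0,0,0]],"claw":[255,255,255,255,255]}'
python3 -m jog '{"delta_pos":[[10,0,10],[9,0,9],[0,0,0]],"dr":[[0,0,0],[0,0,0],[0,0,0]],"claw":[255,255,255]}'
python3 - <<'E'
from h import *
print(can())
for n in('top','side'):
    im,W=look(n);np.savez('/tmp/'+n+'12',im=im,W=W)
    q=W[m(im,W,(5,150,80),(20,255,255),x=(.4,.58),y=(-.4,-.2),z=(.125,.16))];print(n,len(q),rect(q) if len(q)>5 else '',np.median(q,0).round(4))
E
```

```text
clock: 20.45
tcp_pos: [0.5408, -0.1387, 0.2667]
tcp_rot: [1.876, 1.673, -0.786]
wrist_force: [0.6, 0.5, -4.3]
finger_gap: 0.552
grasp_force: 30.0
clock: 20.75
tcp_pos: [0.5405, -0.1393, 0.2398]
tcp_rot: [1.878, 1.674, -0.79]
wrist_force: [-1.0, -0.2, -4.1]
finger_gap: 0.544
grasp_force: 30.0
(array([ 0.5175, -0.2904,  0.1087]), np.float64(-97.86), 64.87)
top 271 (array([ 521.9, -284.5]), array([123.6,  52.4]), 80.6) [ 0.5111 -0.2899  0.1437]
side 383 (array([ 521.1, -292.7]), array([108.3,  50.8]), 82.9) [ 0.5272 -0.3043  0.1465]
```

```bash
python3 -m jog '{"delta_pos":[[4,0,4],[3,0,3],[1,0,1],[0,0,0]],"dr":[[0,0,0],[0,0,0],[0,0,0],[0,0,0]],"claw":[255,255,255,255]}'
python3 -m jog '{"delta_pos":[[1,0,1],[0,0,0]],"dr":[[0,0,0],[0,0,0]],"claw":[255,255]}'
python3 -c "
from h import *
print(can(),cur()[2]['wrist_force'])"
```

```text
clock: 21.25
tcp_pos: [0.5404, -0.1397, 0.2292]
tcp_rot: [1.878, 1.672, -0.789]
wrist_force: [-0.6, 0.6, -3.4]
finger_gap: 0.546
grasp_force: 30.0
clock: 21.45
tcp_pos: [0.5404, -0.1397, 0.2279]
tcp_rot: [1.879, 1.672, -0.789]
wrist_force: [-0.4, 0.4, -4.3]
finger_gap: 0.545
grasp_force: 30.0
(array([ 0.5174, -0.2908,  0.0968]), np.float64(-97.92), 64.93) [-0.39809438  0.4025087  -4.2837232 ]
```

```bash
python3 -m jog '{"delta_pos":[[1,0,1],[1,0,1],[0,0,0]],"dr":[[0,0,0],[0,0,0],[0,0,0]],"claw":[255,255,255]}'
python3 -m jog '{"delta_pos":[[0.7,0,0.7],[0,0,0]],"dr":[[0,0,0],[0,0,0]],"claw":[255,255]}'
python3 -m jog '{"delta_pos":[[0.7,0,0.7],[0,0,0]],"dr":[[0,0,0],[0,0,0]],"claw":[255,255]}'
```

```text
clock: 21.75
tcp_pos: [0.5405, -0.1396, 0.226]
tcp_rot: [1.877, 1.67, -0.79]
wrist_force: [-1.3, 3.8, 4.4]
finger_gap: 0.543
grasp_force: 30.0
clock: 21.95
tcp_pos: [0.5405, -0.1395, 0.2259]
tcp_rot: [1.877, 1.669, -0.79]
wrist_force: [-2.5, 6.7, 10.6]
finger_gap: 0.543
grasp_force: 30.0
clock: 22.15
tcp_pos: [0.5404, -0.1393, 0.2257]
tcp_rot: [1.877, 1.667, -0.791]
wrist_force: [-3.9, 8.6, 15.1]
finger_gap: 0.545
grasp_force: 30.0
```

```bash
python3 -m jog '{"delta_pos":[[-1,0,-1],[0,0,0],[0,0,0],[0,0,0],[0,0,0]],"dr":[[0,0,0],[0,0,0],[0,0,0],[0,0,0],[0,0,0]],"claw":[255,110,90,50,0]}'
python3 -m jog '{"delta_pos":[[0,0,0],[0,0,0],[0,0,0],[0,0,0]],"dr":[[0,0,0],[0,0,0],[0,0,0],[0,0,0]],"claw":[0,0,0,0]}'
python3 -m jog '{"delta_pos":[[0,0,-20],[0,0,-30],[0,0,-30],[0,0,-30],[0,0,-30]],"dr":[[0,0,0],[0,0,0],[0,0,0],[0,0,0],[0,0,0]],"claw":[0,0,0,0,0]}'
python3 - <<'E'
from h import *
for n in('top','side'):
    im,W=look(n);np.savez('/tmp/'+n+'13',im=im,W=W)
    for nm,k in(('orange',m(im,W,(5,150,80),(20,255,255),x=(.4,.58),y=(-.4,-.22),z=(.11,.15))),
      ('stop',m(im,W,(0,0,100),(180,60,255),x=(.38,.47),y=(-.5,-.1),z=(.112,.128))),
      ('green',m(im,W,(45,150,60),(75,255,255),x=(.5,.8),y=(-.5,-.1),z=(.12,.145))),
      ('knob',m(im,W,(0,0,0),(180,255,60),x=(.38,.43),y=(-.31,-.25),z=(.06,.12)))):
        q=W[k];print(n,nm,len(q),rect(q) if len(q)>5 else '',np.median(q,0).round(4) if len(q) else '')
p,Ro,s=cur();print(p,s['qpos'].round(2),s['wrist_force'])
E
```

```text
clock: 22.65
tcp_pos: [0.5404, -0.1399, 0.2242]
tcp_rot: [1.878, 1.672, -0.789]
wrist_force: [0.3, -1.0, -0.0]
finger_gap: 0.788
grasp_force: 0.0
clock: 23.05
tcp_pos: [0.5404, -0.1397, 0.2245]
tcp_rot: [1.878, 1.672, -0.789]
wrist_force: [0.6, -0.8, 0.7]
finger_gap: 1.001
grasp_force: 0.0
clock: 23.55
tcp_pos: [0.5532, -0.0406, 0.3243]
tcp_rot: [1.878, 1.672, -0.789]
wrist_force: [0.8, -0.5, 0.2]
finger_gap: 0.995
grasp_force: 0.0
top orange 281 (array([ 519.1, -291.2]), array([109. ,  50.6]), 84.4) [ 0.51   -0.2873  0.1302]
top stop 75 (array([ 445.7, -279.9]), array([123.1,   8.3]), 81.8) [ 0.445  -0.2812  0.119 ]
top green 235 (array([ 617.8, -302.2]), array([106.6,  49. ]), 81.6) [ 0.6079 -0.2979  0.1298]
top knob 25 (array([ 401.5, -272.3]), array([13.6, 18.7]), -56.2) [ 0.402  -0.2712  0.0843]
side orange 368 (array([ 519.2, -293.1]), array([107.4,  49.8]), 83.1) [ 0.5242 -0.3057  0.132 ]
side stop 107 (array([ 446.5, -279. ]), array([125.6,   8.9]), 82.0) [ 0.4466 -0.283   0.121 ]
side green 299 (array([ 619.7, -304.6]), array([107.2,  46.6]), 83.0) [ 0.6162 -0.3198  0.1323]
side knob 39 (array([ 404.6, -278.6]), array([14.4, 15.5]), -82.7) [ 0.4052 -0.2809  0.0819]
[ 0.55434143 -0.03967786  0.32618066] [ 0.09  0.41  1.75 -0.8   1.3   0.56] [-0.84836268  0.39997842 -0.54706247]
```

Run:
```python
from h import *
p,Ro,_=cur();a=plan(p+[-.03,.0,.10],Ro,3)
az=np.radians(-97.9);y=np.array([np.cos(az),np.sin(az),0]);z=np.array([0,0,-1.]);Rd=R.from_matrix(np.c_[np.cross(y,z),y,z])
print();b=plan([.4025,-.2735,.42],Rd,15,a)
print(wrist(Rd,-.597,1.9)-[0,0,1.57], wrist(Rd,-.5,2.0)-[0,0,1.57])
```

```text
row: dist 35 mm turn 0.0 deg
[-24, -10, -23] [0.0, 0.0, 0.0]
[-24, -10, -23] [0.0, 0.0, 0.0]
[-24, -10, -23] [0.0, 0.0, 0.0]

row: dist 18 mm turn 6.6 deg
[-11, -6, 12] [2.4, 2.3, 5.7]
[-12, -5, 12] [2.4, 2.3, 5.7]
[-13, -3, 11] [2.4, 2.3, 5.7]
[-14, -1, 11] [2.4, 2.3, 5.7]
[-14, 1, 10] [2.4, 2.3, 5.7]
[-14, 3, 10] [2.4, 2.3, 5.7]
[-15, 5, 9] [2.4, 2.3, 5.7]
[-14, 6, 8] [2.4, 2.3, 5.7]
[-14, 8, 7] [2.4, 2.3, 5.7]
[-13, 10, 6] [2.4, 2.3, 5.7]
[-12, 11, 5] [2.4, 2.3, 5.7]
[-11, 13, 4] [2.4, 2.3, 5.7]
[-10, 14, 3] [2.4, 2.3, 5.7]
[-9, 15, 2] [2.4, 2.3, 5.7]
[-7, 16, 1] [2.4, 2.3, 5.7]
[0.   1.24 1.11] [0.   1.14 1.21]
```

```bash
python3 -m jog '{"delta_pos":[[-24,-10,-23],[-24,-10,-23],[-24,-10,-23]],"dr":[[0,0,0],[0,0,0],[0,0,0]],"claw":[0,0,0]}'
python3 -m jog '{"delta_pos":[[-11,-6,12],[-12,-5,12],[-13,-3,11],[-14,-1,11],[-14,1,10]],"dr":[[2.4,2.3,5.7],[2.4,2.3,5.7],[2.4,2.3,5.7],[2.4,2.3,5.7],[2.4,2.3,5.7]],"claw":[0,0,0,0,0]}'
python3 -m jog '{"delta_pos":[[-14,3,10],[-15,5,9],[-14,6,8],[-14,8,7],[-13,10,6]],"dr":[[2.4,2.3,5.7],[2.4,2.3,5.7],[2.4,2.3,5.7],[2.4,2.3,5.7],[2.4,2.3,5.7]],"claw":[0,0,0,0,0]}'
python3 -m jog '{"delta_pos":[[-12,11,5],[-11,13,4],[-10,14,3],[-9,15,2],[-7,16,1]],"dr":[[2.4,2.3,5.7],[2.4,2.3,5.7],[2.4,2.3,5.7],[2.4,2.3,5.7],[2.4,2.3,5.7]],"claw":[0,0,0,0,0]}'
python3 - <<'E'
from h import *
az=np.radians(-97.9);y=np.array([np.cos(az),np.sin(az),0]);z=np.array([0,0,-1.]);Rd=R.from_matrix(np.c_[np.cross(y,z),y,z])
p,Ro,s=cur();print(p,s['qpos'].round(2))
plan([.4025,-.2735,.30],Rd,4)
E
```

```text
clock: 23.95
tcp_pos: [0.5237, -0.0407, 0.4233]
tcp_rot: [1.878, 1.673, -0.792]
wrist_force: [0.8, 0.8, 0.1]
finger_gap: 0.998
grasp_force: 0.0
clock: 24.45
tcp_pos: [0.4827, -0.1184, 0.4201]
tcp_rot: [2.455, 1.166, -0.6]
wrist_force: [0.2, 0.0, -0.2]
finger_gap: 1.001
grasp_force: 0.0
clock: 24.95
tcp_pos: [0.4425, -0.1966, 0.4185]
tcp_rot: [2.889, 0.529, -0.345]
wrist_force: [-0.1, 0.5, 0.1]
finger_gap: 1.001
grasp_force: 0.0
clock: 25.45
tcp_pos: [0.4035, -0.2745, 0.4185]
tcp_rot: [-3.13, 0.222, 0.035]
wrist_force: [0.5, -0.4, 0.0]
finger_gap: 1.0
grasp_force: 0.0
[ 0.40352513 -0.27451229  0.41849986] [-0.62  0.18  1.72 -0.01  1.26  1.1 ]
row: dist 30 mm turn 0.3 deg
[0, 0, 30] [-0.0, 0.3, -0.1]
[0, 0, 30] [-0.0, 0.3, -0.1]
[0, 0, 30] [-0.0, 0.3, -0.1]
[0, 0, 30] [-0.0, 0.3, -0.1]
```

```bash
python3 -m jog '{"delta_pos":[[0,0,35],[0,0,35],[0,0,35],[0,0,35],[0,0,20]],"dr":[[0,0.3,0],[0,0.3,0],[0,0.3,0],[0,0,0],[0,0,0]],"claw":[0,0,0,0,0]}'
python3 -m jog '{"delta_pos":[[0,0,10],[0,0,5],[0,0,0],[0,0,0],[0,0,0]],"dr":[[0,0,0],[0,0,0],[0,0,0],[0,0,0],[0,0,0]],"claw":[0,0,255,255,255]}'
python3 -m jog '{"delta_pos":[[0,0,0],[0,0,0],[0,0,0],[0,0,0],[0,0,0]],"dr":[[0,0,0],[0,0,0],[0,0,0],[0,0,0],[0,0,0]],"claw":[255,255,255,255,255]}'
python3 -c "
from h import *
p,Ro,s=cur();print(p,Ro.as_matrix().round(3).tolist())
u=np.array([.9905,-.137,0]);print(Ro.inv().apply(u*25))"
```

```text
clock: 25.95
tcp_pos: [0.4008, -0.2729, 0.2563]
tcp_rot: [-3.132, 0.216, 0.018]
wrist_force: [-0.0, 0.1, 0.4]
finger_gap: 1.0
grasp_force: 0.0
clock: 26.45
tcp_pos: [0.4021, -0.2726, 0.2452]
tcp_rot: [-3.132, 0.215, 0.011]
wrist_force: [-3.2, 1.1, 0.5]
finger_gap: 0.782
grasp_force: 1.3
clock: 26.95
tcp_pos: [0.4028, -0.2733, 0.2449]
tcp_rot: [3.134, -0.214, -0.008]
wrist_force: [0.0, -0.0, -0.2]
finger_gap: 0.328
grasp_force: 0.0
[ 0.40277956 -0.27333721  0.24494269] [[0.991, -0.136, -0.005], [-0.136, -0.991, -0.0], [-0.005, 0.001, -1.0]]
[24.99794003  0.02863228 -0.1191876 ]
```

```bash
python3 -m jog '{"delta_pos":[[0,0,0],[0,0,0],[0,0,0],[0,0,0]],"dr":[[0,0,0],[0,0,0],[0,0,0],[0,0,0]],"claw":[255,255,255,255]}'
python3 -m jog '{"delta_pos":[[10,0,0],[10,0,0],[10,0,0],[10,0,0],[10,0,0]],"dr":[[0,0,0],[0,0,0],[0,0,0],[0,0,0],[0,0,0]],"claw":[255,255,255,255,255]}'
python3 -m jog '{"delta_pos":[[8,0,0],[8,0,0],[8,0,0],[8,0,0],[4,0,0]],"dr":[[0,0,0],[0,0,0],[0,0,0],[0,0,0],[0,0,0]],"claw":[255,255,255,255,255]}'
```

```text
clock: 27.35
tcp_pos: [0.4026, -0.2733, 0.2448]
tcp_rot: [3.134, -0.214, -0.008]
wrist_force: [-0.0, -1.3, -0.3]
finger_gap: 0.234
grasp_force: 30.0
clock: 27.85
tcp_pos: [0.4528, -0.2802, 0.2447]
tcp_rot: [3.134, -0.213, -0.011]
wrist_force: [-4.9, -2.7, 7.7]
finger_gap: 0.234
grasp_force: 30.0
clock: 28.35
tcp_pos: [0.4884, -0.2851, 0.2447]
tcp_rot: [3.134, -0.213, -0.011]
wrist_force: [-6.4, -3.0, 9.7]
finger_gap: 0.233
grasp_force: 30.0
```

```bash
python3 -m jog '{"delta_pos":[[3,0,0],[3,0,0],[3,0,0],[0,0,0]],"dr":[[0,0,0],[0,0,0],[0,0,0],[0,0,0]],"claw":[255,255,255,255]}'
python3 -m jog '{"delta_pos":[[2,0,0],[2,0,0],[0,0,0]],"dr":[[0,0,0],[0,0,0],[0,0,0]],"claw":[255,255,255]}'
python3 -m jog '{"delta_pos":[[1,0,0],[1,0,0],[0,0,0]],"dr":[[0,0,0],[0,0,0],[0,0,0]],"claw":[255,255,255]}'
```

```text
clock: 28.75
tcp_pos: [0.4969, -0.2863, 0.2448]
tcp_rot: [3.134, -0.213, -0.012]
wrist_force: [-6.0, -1.8, 9.0]
finger_gap: 0.236
grasp_force: 30.0
clock: 29.05
tcp_pos: [0.5003, -0.2867, 0.2447]
tcp_rot: [3.134, -0.213, -0.014]
wrist_force: [-8.1, -2.9, 9.6]
finger_gap: 0.238
grasp_force: 30.0
clock: 29.35
tcp_pos: [0.5018, -0.2869, 0.2447]
tcp_rot: [-3.134, 0.212, 0.016]
wrist_force: [-8.7, -2.3, 11.7]
finger_gap: 0.235
grasp_force: 30.0
```

```bash
python3 -m jog '{"delta_pos":[[1,0,0],[1,0,0],[0,0,0]],"dr":[[0,0,0],[0,0,0],[0,0,0]],"claw":[255,255,255]}'
python3 -m jog '{"delta_pos":[[1,0,0],[1,0,0],[0,0,0]],"dr":[[0,0,0],[0,0,0],[0,0,0]],"claw":[255,255,255]}'
python3 - <<'E'
from h import *
for n in('top','side'):
    im,W=look(n)
    for nm,k in(('orange',m(im,W,(5,150,80),(20,255,255),x=(.5,.65),y=(-.4,-.22),z=(.11,.15))),
      ('stop',m(im,W,(0,0,100),(180,60,255),x=(.52,.56),y=(-.5,-.1),z=(.112,.125))),
      ('green',m(im,W,(45,150,60),(75,255,255),x=(.5,.8),y=(-.5,-.1),z=(.12,.145)))):
        q=W[k];print(n,nm,len(q),rect(q) if len(q)>5 else '',np.median(q,0).round(4) if len(q) else '')
E
```

```text
clock: 29.65
tcp_pos: [0.5033, -0.2872, 0.2447]
tcp_rot: [-3.134, 0.212, 0.019]
wrist_force: [-11.4, -1.7, 12.5]
finger_gap: 0.232
grasp_force: 30.0
clock: 29.95
tcp_pos: [0.504, -0.2873, 0.2447]
tcp_rot: [-3.134, 0.211, 0.026]
wrist_force: [-17.3, -2.4, 15.6]
finger_gap: 0.232
grasp_force: 30.0
top orange 69 (array([ 585.5, -254.2]), array([27.7, 50.3]), -32.1) [ 0.5889 -0.2547  0.1299]
top stop 14 (array([ 554.7, -246.6]), array([16.9,  8.3]), 83.8) [ 0.5549 -0.2478  0.1217]
top green 106 (array([ 625.8, -303.9]), array([105.5,  45.8]), 81.7) [ 0.6232 -0.2728  0.1301]
side orange 345 (array([ 577.7, -301.7]), array([107. ,  47.4]), 82.7) [ 0.5811 -0.315   0.1322]
side stop 89 (array([ 548. , -292.5]), array([124.1,   7.9]), 82.3) [ 0.5457 -0.3009  0.1215]
side green 307 (array([ 626.8, -306.6]), array([105. ,  46.8]), 82.4) [ 0.6217 -0.3181  0.1322]
```

Row is snug (green −0.086, orange −0.037, stop ≈0.110). Release and lift away.

```bash
python3 -m jog '{"delta_pos":[[0,0,0],[0,0,0],[0,0,0],[0,0,0],[0,0,0]],"dr":[[0,0,0],[0,0,0],[0,0,0],[0,0,0],[0,0,0]],"claw":[200,150,100,50,0]}'
python3 -m jog '{"delta_pos":[[0,0,0],[0,0,0],[0,0,-10],[0,0,-20],[0,0,-30]],"dr":[[0,0,0],[0,0,0],[0,0,0],[0,0,0],[0,0,0]],"claw":[0,0,0,0,0]}'
python3 -m jog '{"delta_pos":[[-20,0,-30],[-30,0,-30],[-40,0,-30],[-40,0,-10],[0,0,0]],"dr":[[0,0,0],[0,0,0],[0,0,0],[0,0,0],[0,0,0]],"claw":[0,0,0,0,0]}'
python3 -m jog '{"delta_pos":[[0,0,0],[0,0,0],[0,0,0],[0,0,0],[0,0,0]],"dr":[[0,0,0],[0,0,0],[0,0,0],[0,0,0],[0,0,0]],"claw":[0,0,0,0,0]}'
python3 - <<'E'
from h import *
for n in('top','side'):
    im,W=look(n)
    for nm,k in(('orange',m(im,W,(5,150,80),(20,255,255),x=(.5,.65),y=(-.4,-.22),z=(.11,.15))),
      ('stop',m(im,W,(0,0,100),(180,60,255),x=(.52,.56),y=(-.5,-.1),z=(.112,.125))),
      ('green',m(im,W,(45,150,60),(75,255,255),x=(.5,.8),y=(-.5,-.1),z=(.12,.145))),
      ('tip',(np.hypot(W[...,0]-.614,W[...,1]-.166)<.012)&(W[...,2]>.29)&(W[...,2]<.35))):
        q=W[k];print(n,nm,len(q),rect(q) if len(q)>5 else '',np.median(q,0).round(4) if len(q) else '')
E
```

```text
clock: 30.55
tcp_pos: [0.5071, -0.2872, 0.2437]
tcp_rot: [-3.134, 0.213, 0.009]
wrist_force: [-0.1, -0.9, -0.5]
finger_gap: 0.556
grasp_force: 0.0
clock: 31.05
tcp_pos: [0.5063, -0.2871, 0.3024]
tcp_rot: [-3.131, 0.214, 0.018]
wrist_force: [0.7, 0.6, -0.3]
finger_gap: 0.885
grasp_force: 0.0
clock: 31.55
tcp_pos: [0.3752, -0.2687, 0.4072]
tcp_rot: [3.133, -0.217, -0.008]
wrist_force: [0.2, -0.5, -0.4]
finger_gap: 1.002
grasp_force: 0.0
clock: 32.05
tcp_pos: [0.3793, -0.2699, 0.4043]
tcp_rot: [-3.134, 0.213, 0.011]
wrist_force: [0.2, -0.4, 0.2]
finger_gap: 1.0
grasp_force: 0.0
top orange 278 (array([ 575.9, -300. ]), array([108.6,  51.1]), 82.4) [ 0.5666 -0.2934  0.1301]
top stop 70 (array([ 541. , -294.2]), array([122.3,   8.1]), 81.9) [ 0.5411 -0.2947  0.119 ]
top green 209 (array([ 626.1, -304.2]), array([105.6,  45.7]), 82.3) [ 0.618  -0.3011  0.1295]
top tip 0  
side orange 368 (array([ 576.5, -300.6]), array([107.6,  50.3]), 82.6) [ 0.5789 -0.3128  0.1319]
side stop 97 (array([ 542.4, -292.2]), array([123.3,   8.1]), 82.4) [ 0.5423 -0.2992  0.121 ]
side green 304 (array([ 627. , -304.9]), array([106. ,  46.7]), 82.4) [ 0.6217 -0.3184  0.1322]
side tip 15 (array([615.1, 169.6]), array([ 8.9, 13.7]), -31.2) [0.6157 0.1682 0.3132]
```

The stop sits ~6 mm back from the orange canister after release (sprang back/dragged). I'll push it again from behind with shut fingers, so that release can't drag it.

```bash
python3 -m jog '{"delta_pos":[[15,0,32],[15,0,32],[15,0,32],[10,0,32],[0,0,31]],"dr":[[0,0,0],[0,0,0],[0,0,0],[0,0,0],[0,0,0]],"claw":[255,255,255,255,255]}'
python3 -m jog '{"delta_pos":[[0,0,0],[0,0,0],[0,0,0],[0,0,0],[0,0,0]],"dr":[[0,0,0],[0,0,0],[0,0,0],[0,0,0],[0,0,0]],"claw":[255,255,255,255,255]}'
python3 -m jog '{"delta_pos":[[0,0,0],[0,0,0],[0,0,0],[0,0,0],[0,0,0]],"dr":[[0,0,0],[0,0,0],[0,0,0],[0,0,0],[0,0,0]],"claw":[255,255,255,255,255]}'
python3 -m jog '{"delta_pos":[[8,0,0],[8,0,0],[6,0,0],[4,0,0],[0,0,0]],"dr":[[0,0,0],[0,0,0],[0,0,0],[0,0,0],[0,0,0]],"claw":[255,255,255,255,255]}'
```

```text
clock: 32.65
tcp_pos: [0.4335, -0.2775, 0.2442]
tcp_rot: [3.134, -0.213, -0.007]
wrist_force: [-0.2, -0.5, 0.0]
finger_gap: 0.59
grasp_force: 0.0
clock: 33.15
tcp_pos: [0.4324, -0.2774, 0.2469]
tcp_rot: [3.133, -0.214, -0.006]
wrist_force: [0.3, -0.1, -0.4]
finger_gap: 0.152
grasp_force: 0.0
clock: 33.65
tcp_pos: [0.4322, -0.2772, 0.2455]
tcp_rot: [-3.134, 0.214, 0.009]
wrist_force: [0.5, 0.6, 0.2]
finger_gap: 0.006
grasp_force: 0.0
clock: 34.15
tcp_pos: [0.4587, -0.2809, 0.2453]
tcp_rot: [3.134, -0.213, -0.009]
wrist_force: [0.3, 0.6, -0.4]
finger_gap: 0.008
grasp_force: 0.0
```

```bash
python3 -m jog '{"delta_pos":[[3,0,0],[3,0,0],[3,0,0],[0,0,0]],"dr":[[0,0,0],[0,0,0],[0,0,0],[0,0,0]],"claw":[255,255,255,255]}'
python3 -m jog '{"delta_pos":[[2,0,0],[2,0,0],[0,0,0]],"dr":[[0,0,0],[0,0,0],[0,0,0]],"claw":[255,255,255]}'
python3 -m jog '{"delta_pos":[[2,0,0],[1,0,0],[0,0,0]],"dr":[[0,0,0],[0,0,0],[0,0,0]],"claw":[255,255,255]}'
```

```text
clock: 34.55
tcp_pos: [0.4672, -0.2821, 0.2454]
tcp_rot: [3.134, -0.214, -0.009]
wrist_force: [0.8, 1.1, -0.2]
finger_gap: 0.007
grasp_force: 0.0
clock: 34.85
tcp_pos: [0.4711, -0.2826, 0.2453]
tcp_rot: [3.134, -0.214, -0.009]
wrist_force: [-0.4, 0.1, 0.5]
finger_gap: 0.008
grasp_force: 0.0
clock: 35.15
tcp_pos: [0.4736, -0.2829, 0.2452]
tcp_rot: [-3.134, 0.214, 0.011]
wrist_force: [-0.9, -0.3, 0.8]
finger_gap: 0.005
grasp_force: 0.8
```

```bash
python3 -m jog '{"delta_pos":[[2,0,0],[1,0,0],[0,0,0]],"dr":[[0,0,0],[0,0,0],[0,0,0]],"claw":[255,255,255]}'
python3 -m jog '{"delta_pos":[[2,0,0],[1,0,0],[0,0,0]],"dr":[[0,0,0],[0,0,0],[0,0,0]],"claw":[255,255,255]}'
python3 - <<'E'
from h import *
for n in('top','side'):
    im,W=look(n)
    for nm,k in(('orange',m(im,W,(5,150,80),(20,255,255),x=(.5,.65),y=(-.4,-.22),z=(.11,.15))),
      ('stop',m(im,W,(0,0,100),(180,60,255),x=(.52,.56),y=(-.5,-.1),z=(.112,.125)))):
        q=W[k];print(n,nm,len(q),rect(q) if len(q)>5 else '',np.median(q,0).round(4) if len(q) else '')
E
```

```text
clock: 35.45
tcp_pos: [0.4769, -0.2833, 0.2452]
tcp_rot: [-3.134, 0.214, 0.009]
wrist_force: [-1.4, 0.5, 0.1]
finger_gap: 0.003
grasp_force: 0.7
clock: 35.75
tcp_pos: [0.4791, -0.2836, 0.2452]
tcp_rot: [-3.134, 0.213, 0.014]
wrist_force: [-6.7, 1.1, 3.2]
finger_gap: 0.007
grasp_force: 2.6
top orange 109 (array([ 577. , -300.4]), array([108.3,  49.4]), 82.8) [ 0.5801 -0.2612  0.1299]
top stop 22 (array([ 553.5, -249.8]), array([32.1,  8. ]), 83.3) [ 0.5543 -0.2481  0.1212]
side orange 344 (array([ 577.6, -301.4]), array([107.2,  47.5]), 82.8) [ 0.5814 -0.3149  0.132 ]
side stop 86 (array([ 547.9, -293.5]), array([125.5,   7.9]), 82.3) [ 0.5483 -0.2974  0.1208]
```

```bash
python3 -m jog '{"delta_pos":[[1,0,0],[1,0,0],[0,0,0]],"dr":[[0,0,0],[0,0,0],[0,0,0]],"claw":[255,255,255]}'
python3 -m jog '{"delta_pos":[[-3,0,0],[-10,0,0],[-20,0,0],[-20,0,-20],[-10,0,-40]],"dr":[[0,0,0],[0,0,0],[0,0,0],[0,0,0],[0,0,0]],"claw":[255,255,255,255,255]}'
python3 -m jog '{"delta_pos":[[-10,0,-40],[-10,0,-40],[0,0,-20],[0,0,0],[0,0,0]],"dr":[[0,0,0],[0,0,0],[0,0,0],[0,0,0],[0,0,0]],"claw":[255,255,255,255,255]}'
python3 - <<'E'
from h import *
for n in('top','side'):
    im,W=look(n)
    for nm,k in(('orange',m(im,W,(5,150,80),(20,255,255),x=(.5,.65),y=(-.4,-.22),z=(.11,.15))),
      ('stop',m(im,W,(0,0,100),(180,60,255),x=(.52,.56),y=(-.5,-.1),z=(.112,.125))),
      ('green',m(im,W,(45,150,60),(75,255,255),x=(.5,.8),y=(-.5,-.1),z=(.12,.145)))):
        q=W[k];print(n,nm,len(q),rect(q) if len(q)>5 else '',np.median(q,0).round(4) if len(q) else '')
E
```

```text
clock: 36.15
tcp_pos: [0.4799, -0.2838, 0.2451]
tcp_rot: [-3.133, 0.213, 0.02]
wrist_force: [-9.5, 1.0, 6.9]
finger_gap: 0.002
grasp_force: 4.9
clock: 36.65
tcp_pos: [0.4176, -0.2746, 0.3036]
tcp_rot: [-3.13, 0.214, 0.019]
wrist_force: [0.8, 0.3, 0.9]
finger_gap: 0.004
grasp_force: 0.0
clock: 37.15
tcp_pos: [0.4003, -0.2727, 0.4053]
tcp_rot: [3.134, -0.214, -0.008]
wrist_force: [0.2, 0.3, -0.4]
finger_gap: 0.003
grasp_force: 0.0
top orange 261 (array([ 576.1, -300. ]), array([109.4,  49.9]), 82.3) [ 0.5671 -0.2934  0.1304]
top stop 70 (array([ 547.1, -294.3]), array([122. ,   9.5]), 82.0) [ 0.5483 -0.2858  0.1188]
top green 216 (array([ 626.7, -303.4]), array([105.8,  46.3]), 81.6) [ 0.618  -0.3013  0.1306]
side orange 347 (array([ 577.9, -301.6]), array([106.5,  47.4]), 82.4) [ 0.5815 -0.3144  0.1324]
side stop 86 (array([ 548.1, -292.7]), array([123.7,   8.1]), 82.4) [ 0.547  -0.3005  0.1216]
side green 307 (array([ 626.8, -305.7]), array([105.5,  46.8]), 82.3) [ 0.6217 -0.319   0.1319]
```

The stop now stays against the orange canister (gap under 1 mm, v about 0.110), and the robot is clear.

```bash
python3 -c "
from bench import finish_job
print(finish_job())"
```

```text
the job is handed in; nothing more can be done
None
```

The job is handed in at about 37 s: the orange canister was weighed on the hook for over 3 s, then set in the rack next to the green one. The stop needed a second push after it moved back about 6 mm, and my last camera measurement puts it at about 0.110 with the row snug; the verdict itself was not shown.

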